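# Cure the filled perch hole of a nest box and hang up the lamp

### The arm

A 6-joint arm with a two-finger parallel gripper is mounted at the origin on a cart in front of the work surface, level with it; the furniture and walls round the work are solid. World frame = base frame: x ahead of the robot, y to its left, z up, the work surface at z = 0. Lengths are in m, angles in rad, forces in N, time in s.
With the tool pointing down it reaches from about 0.35 to 0.85 m from the base axis. Payload 8.1 kg.
Tool frame: the origin (TCP) lies on the centre line of the jaws, within the pads' length; the fingertips stand 17 mm ahead of it and the grasp point (between the pads) lies 2 mm behind it; x points along the fingers, z is the direction in which the jaws open and shut, and the axes are right-handed (so a half turn about x gives the same grasp; the last joint's range is limited). The gripper opens to 93 mm and grips with 3 to 60 N. Pads are 15 mm wide; open, the fingers measure 128 mm over their backs; the gripper's body (75 mm by 188 mm) begins 65 mm behind the grasp point.
Start: joints at [1.21, 0.13, 1.488, -0, 1.523, -0.085], TCP at [0.163, 0.577, 0.236] pointing down, gripper open.
Joint ranges: [-2.96, 2.96], [-0.89, 2.26], [0.02, 2.5], [-1.34, 4.48], [0, 2.73], [-2.66, 2.66]. Speed limits (rad/s): [2.39, 2.39, 2.79, 3.14, 3.14, 3.14].

### API

Orientations are given as a rotation vector (axis times angle).
In Python, from plant import telemetry, optics, workorder gives the robot as it stands.
- The arm moves only by the shell command python3 -m inch 'ROWS' [FORCE]. ROWS is JSON, a list that holds one entry, the list of rows, each a list of 7 numbers: the shift along the tool's x, y, z in m, then the turn, a rotation vector about the tool's x, y, z in rad, then the opening, from 0 (shut) to 1 (fully open). In form: [[[tx, ty, tz, ax, ay, az, grip], ...]]. A call has 1 to 20 rows; each row shifts and turns the pose as measured when the row begins, along the tool's axes as they then stand; what a row does not reach is not made up. A row lasts 1/10 s, in which the tool goes at most 50 mm and 8.59 degrees, less where a joint would pass 70% of its speed; a pose out of reach is approached as far as the arm can. A call is refused whole if a number of a shift passes 0.05 or a number of a turn 0.15, either way. A call with a gripper value outside its range is refused whole. The fingers move at their own pace and stop on an object; FORCE is the grip in N (left out, the last holds). Time passes only in rows, so rows that do not move let the fingers close. It gives the time, the measured TCP pose, the force and the opening at its end, in the units of the state.
- telemetry.read_state(): the state, without advancing time (a new reading comes with each control period).
- optics.read_camera(name): name is "side" or "top" or "wrist"; returns a dict with "frame" (400x640x3 uint8, blue, green, red), "fx", "fy", "cx", "cy" (pixels), "D" ([k1, k2, p1, p2, k3] as OpenCV has them; the pictures are not rectified), "rvec" (rotation vector, rad) and "tvec" (3), from world to camera coordinates, as OpenCV has them. Camera axes: x right, y down, z forward; pixel columns grow to the right and rows downward; lengths in m; the calibration is good to about 2 mm. A picture is of the moment at which its call begins. There is no depth.
- workorder.close_job(): hands the job in, once; it reports no verdict.
The state is a dict: "t": time; "q": joint angles; "dq": joint speeds; "joint_torque": joint torques, N m; "tool_pos": TCP position; "orientation": TCP orientation; "force": force on the tool from outside, world axes, zero at the start; "wrist_torque": the same for the moment, N m; "opening": finger opening in m.
Only numpy, scipy, OpenCV 4.12 (cv2) and the standard library are available. Lean on these libraries where they do the work, as an engineer would, in place of code of your own. Each camera call takes 0.05 s, during which the arm holds its last target. There are 200 camera calls.

### The job

The filler in the old perch hole of the nest box has to be cured, but the box's glue is still wet, so nothing may touch the box: push the turntable round by its pegs until the front of the nest box squarely faces the front edge of the bench (the robot's side), and leave it so. Then take the curing lamp by its handle and hold it still for about three seconds, aimed square at the filler patch with its lens 60 mm away. Finally hang the lamp by its handle on the hook of the hanger and let go; do not shift or knock over the two spray cans, the glue bottle, the cap and the sanding block that stand around.

Things in the scene. Friction and masses are not known exactly. Their poses are not given: they have to be found in the camera images.
- turntable_base: grey cast foot of the turntable, fixed; origin on the turning axis at bench height, axes as the world's. On it turns a plywood disc, radius 168 mm, top 50 mm above the bench, with six upright dowel pegs (14 mm diameter, 35 mm tall, tops 85 mm above the bench) every 60 degrees, 152 mm from the axis. It turns stiffly (about 2 N at a peg) and stays where it is left
- turntable (a joint): angle of the disc, rad, growing counter-clockwise seen from above, turns without a useful stop; 0 and 2 pi: the front of the nest box faces the front edge of the bench (-x)
- peg_0 (a point): top centre of the peg straight in front of the nest box's front (seen from the axis); the other five follow every 60 degrees
- nest_box: wooden nest box fixed on the disc, 100 x 100 mm, a batten behind it (to x = +62 mm, 70 mm wide, 215 mm tall); roof slopes down to the front, reaches to x = -67 mm, 110 mm wide, its top 171 (front) to 197 mm (back) above the disc. Origin on the turning axis, on the disc's top face; the front, with a round dark 28 mm entrance hole 130 mm above the disc, faces its -x
- patch (a point): centre of the filler patch, a pale disc of 18 mm on the front wall 45 mm below the entrance hole, 135 mm above the bench, 50 mm from the turning axis; axes as the nest box (the wall's outward normal is -x)
- lamp: battery lamp, grey head, black battery, black handle on top, 126 x 60 x 114 mm, 0.42 kg, stands upright; origin under its middle, z up. Beam along +x from a 40 mm round lens, its face at x = +66 mm, 31 mm above the base. Handle: straight bar along x, 16 mm wide, 100 to 114 mm above the base; the opening under it spans x = -44 to +44 mm, 60 to 100 mm above the base
- lamp_lens (a point): centre of the lamp's lens face; axes as the lamp, beam along +x
- lamp_focus (a point): the lamp's working point, on the beam axis 60 mm in front of the lens face; axes as the lamp
- lamp_handle (a point): middle of the handle bar, 107 mm above the lamp's base; the bar runs along the lamp's x
- hanger: fixed tool hanger: round dark foot (radius 62 mm), upright 10 mm steel bar at its origin, bent over at the top to a hook that runs level along its own -x with the bar's axis 180 mm above the bench, from x = -14 to -76 mm, and ends in an upturned tip at x = -87 mm (13 mm thick, top 202 mm above the bench). Origin on the post axis at bench height
- hook_seat (a point): top of the hook's level bar, 52 mm from the post, 185 mm above the bench; axes as the hanger (the hook points to -x)
- can_olive: dark red and olive spray can, 67 mm diameter, 190 mm tall, origin under its centre; leave alone
- can_red: grey and red spray can, 67 mm diameter, 190 mm tall, origin under its centre; leave alone
- glue_bottle: white glue bottle with a red nozzle, 50 mm diameter, 157 mm tall, origin under its centre; leave alone
- sanding_block: cork sanding block, 60 x 100 x 28 mm, origin under its centre; leave alone
- cap_yellow: yellow plastic can cap beside the turntable's right rear, 60 mm diameter, 29 mm tall, origin under its centre; leave alone
Not all that is in view belongs to the job. Of the things that look like the lamp, take the one that is farthest from the robot's base at the start.

How it is judged:
On the way, in this order (a step that is already met when the one before it is completed fails the run):
1. the turntable is at rest with the front of the nest box within 20 degrees of facing the front edge of the bench (x of patch in the frame of turntable_base below -0.047 m and velocity of joint turntable between -0.05 and 0.05 rad/s), for 0.2 s.
2. the lamp is held still for 2.5 s, its beam within 12 degrees of square to the wall, its working point within 12 mm of the patch centre sideways and up or down, and its lens 45 to 75 mm from the wall (y of lamp_focus in the frame of patch between -0.012 and 0.012 m and z of lamp_focus in the frame of patch between -0.012 and 0.012 m and x of lamp_lens in the frame of patch between -0.075 and -0.045 m and angle between the x axis of lamp_lens and the x axis of patch, either way round below 0.21 rad and linear speed of lamp below 0.02 m/s and angular speed of lamp below 0.15 rad/s), for 2.5 s.
At the end, for the whole second after the job is handed in: The lamp hangs at rest by its handle on the hanger's hook, clear of the bench (handle's middle within 60 mm of the middle of the hook's level bar, lamp's base more than 50 mm up), and the front of the nest box still faces the front edge of the bench within 20 degrees (distance between lamp_handle and hook_seat below 0.06 m and contact force between lamp and hanger above 1.5 N and height (world z) of lamp above 0.05 m and linear speed of lamp below 0.03 m/s and angular speed of lamp below 0.3 rad/s and x of patch in the frame of turntable_base below -0.047 m); the robot touches nothing.
It fails at once if the nest box is touched (contact force between nest_box and anything else above 0.5 N).
It fails at once if a spray can, the glue bottle, the cap or the sanding block is shifted by more than 40 mm or tipped over (distance of any of can_olive, can_red, glue_bottle, cap_yellow, sanding_block from where it was at the start of the episode above 0.04 m or angle between any of can_olive, can_red, glue_bottle, cap_yellow, sanding_block's own z axis and vertical above 0.5 rad).
It also fails if it takes over 72 s, if anything falls off the work surface, if the arm or the gripper's body presses on something with over 40 N, if the wrist force passes 120 N, or if a joint passes its speed limit or range.

## Working session

There is one attempt and no reset: what is moved stays moved. The work goes in short steps, Python scripts to look and compute and a shell command to move; the robot and the scene stay as the last step left them, time stands still between calls to the robot, and variables do not carry over. Pictures are saved under pics/ and viewed, on a budget of 10 in all, crops included, one or two more only if the job needs it, and the job is handed in when it is done.

```bash
ls; mkdir -p pics; cat > h.py <<'E'
import numpy as np, cv2
from plant import telemetry, optics, workorder
from scipy.spatial.transform import Rotation as R
def cam(n):
    c=optics.read_camera(n); c['K']=np.array([[c['fx'],0,c['cx']],[0,c['fy'],c['cy']],[0,0,1.]]); c['D']=np.array(c['D'],float)
    c['R']=cv2.Rodrigues(np.array(c['rvec'],float))[0]; c['t']=np.array(c['tvec'],float).ravel(); return c
def ray(c,uv):
    p=cv2.undistortPoints(np.array(uv,float).reshape(1,1,2),c['K'],c['D']).ravel()
    o=-c['R'].T@c['t']; return o,c['R'].T@np.array([p[0],p[1],1])
def onz(c,uv,z):
    o,d=ray(c,uv); return o+d*(z-o[2])/d[2]
def proj(c,P):
    return cv2.projectPoints(np.array(P,float).reshape(-1,1,3),c['R'],c['t'],c['K'],c['D'])[0].reshape(-1,2)
E
python3 - <<'E'
from h import *
import pickle
for n in ['top','side','wrist']:
    c=cam(n); cv2.imwrite(f'pics/{n}0.png',c['frame']); pickle.dump(c,open(f'{n}0.pkl','wb'))
    print(n,-c['R'].T@c['t'],c['R'][2])
s=telemetry.read_state();print(s['t'],s['tool_pos'],R.from_rotvec(s['orientation']).as_matrix())
E
```

```text
pics
top [-0.6099266   0.50249671  1.69883853] [ 0.57395607 -0.24332764 -0.78189903]
side [ 0.499074   -1.04766386  0.67589513] [ 0.02425843  0.90073655 -0.43368791]
wrist [0.09002702 0.59795755 0.38278899] [ 0.25867735 -0.07633211 -0.96294311]
0.15 [0.16322124 0.57693979 0.23482776] [[-4.86423248e-04 -9.62210317e-01  2.72306939e-01]
 [-1.34627664e-03  2.72307354e-01  9.62209381e-01]
 [-9.99998975e-01  1.01440540e-04 -1.42785791e-03]]
```

View pics/top0.png

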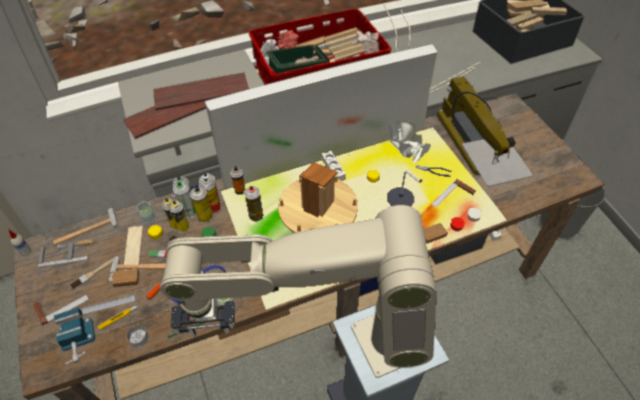

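View pics/side0.png

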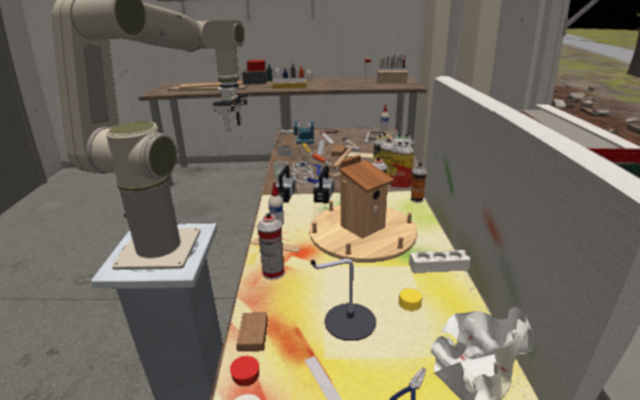

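View pics/wrist0.png

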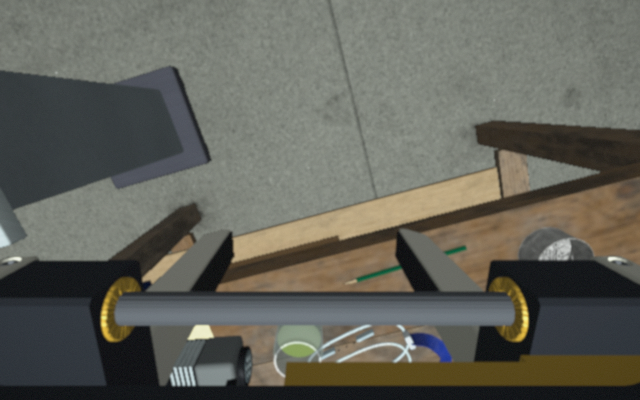

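```bash
python3 - <<'E'
from h import *
import pickle
s=pickle.load(open('side0.pkl','rb'));t=pickle.load(open('top0.pkl','rb'))
f=lambda n,c,uv,z: print(n,onz(c,uv,z).round(3))
f('hanger foot',s,(350,322),0.006); f('hook end',s,(314,264),.19); f('post top',s,(351,262),.18)
f('hanger top',t,(401,196),0.006)
for n,uv in dict(p1=(330,208),p2=(348,250),p3=(400,244),p4=(412,212)).items(): f(n,s,uv,.085)
f('hole',s,(376,197),.18)
f('lampA',s,(287,200),0);f('lampB',s,(323,200),0)
f('can_red base',s,(272,275),0);f('glue',s,(276,222),0);f('capyellow',s,(410,300),.015);f('sand',s,(252,332),.014);f('olive',s,(418,198),0);f('oliveT',t,(255,218),0)
g=cv2.cvtColor(t['frame'],cv2.COLOR_BGR2HSV)
cv2.imwrite('pics/crop1.png',cv2.hconcat([cv2.resize(s['frame'][150:290,240:440],(800,560),interpolation=cv2.INTER_CUBIC)]))
cv2.imwrite('pics/crop2.png',cv2.resize(t['frame'][140:260,230:430],(800,480),interpolation=cv2.INTER_CUBIC))
E
```

```text
hanger foot [ 0.572 -0.349  0.006]
hook end [ 0.493 -0.369  0.19 ]
post top [ 0.572 -0.352  0.18 ]
hanger top [ 0.578 -0.35   0.006]
p1 [0.546 0.08  0.085]
p2 [ 0.583 -0.164  0.085]
p3 [ 0.727 -0.144  0.085]
p4 [0.802 0.037 0.085]
hole [ 0.672 -0.042  0.18 ]
lampA [0.391 0.319 0.   ]
lampB [0.529 0.31  0.   ]
can_red base [ 0.373 -0.15   0.   ]
glue [0.361 0.15  0.   ]
capyellow [ 0.727 -0.292  0.015]
sand [ 0.347 -0.38   0.014]
olive [ 0.895  0.304 -0.   ]
oliveT [0.713 0.274 0.   ]
```

View pics/crop1.png

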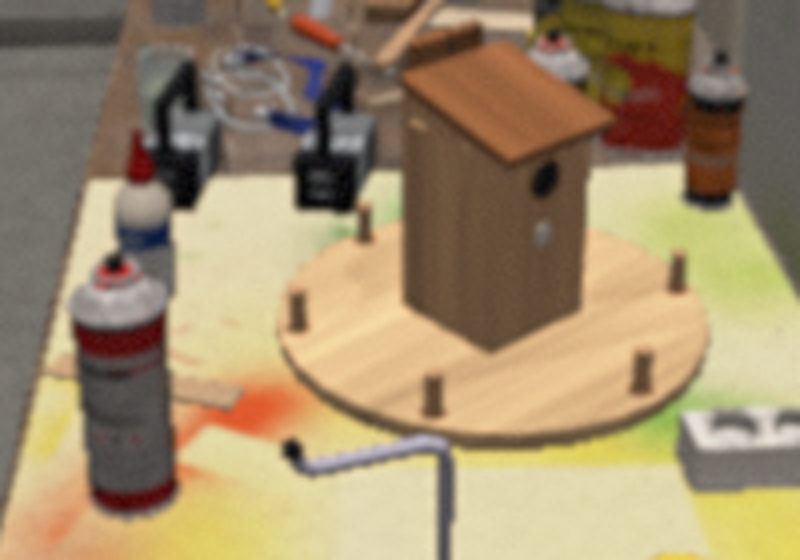

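```bash
python3 - <<'E'
from h import *
import pickle
from scipy.optimize import least_squares
s=pickle.load(open('side0.pkl','rb'))
uv=[(348,244),(400.75,237.5),(409.75,213.3),(330.75,201.2),(314.25,222.7)]
P=np.array([onz(s,u,.085) for u in uv]);print(P.round(3))
r=least_squares(lambda c:np.hypot(*(P[:,:2]-c).T)-.152,[.67,0]);c=r.x;print(c,r.fun.round(4))
d=P[:,:2]-c;print(np.degrees(np.arctan2(d[:,1],d[:,0])).round(1))
# hole & patch: for front angle a, project
for a in range(-90,60,10):
    n=np.array([np.cos(np.radians(a)),np.sin(np.radians(a))]);q=np.append(c+.05*n,.18);w=np.append(c+.05*n,.135)
    print(a,proj(s,[q,w]).round(1).ravel())
print('obs hole',240+544/4,150+180/4,'patch',240+541/4,150+233/4)
E
```

```text
[[ 0.585 -0.135  0.085]
 [ 0.736 -0.111  0.085]
 [ 0.793  0.028  0.085]
 [ 0.551  0.129  0.085]
 [ 0.494 -0.012  0.085]]
[0.64289198 0.0077055 ] [ 0.0017 -0.0016 -0.0004  0.0001 -0.0021]
[-112.1  -51.9    7.9  127.3 -172.5]
-90 [365.8 197.3 365.3 211.3]
-80 [368.8 197.1 368.3 211.1]
-70 [371.7 196.7 371.1 210.6]
-60 [374.2 196.  373.6 210. ]
-50 [376.4 195.2 375.8 209.1]
-40 [378.2 194.2 377.6 208. ]
-30 [379.6 193.1 378.9 206.9]
-20 [380.4 191.9 379.7 205.6]
-10 [380.7 190.7 380.  204.3]
0 [380.5 189.4 379.8 203. ]
10 [379.8 188.2 379.1 201.7]
20 [378.6 187.  377.9 200.5]
30 [376.9 186.  376.3 199.4]
40 [374.9 185.1 374.4 198.4]
50 [372.6 184.3 372.1 197.6]
obs hole 376.0 195.0 patch 375.25 208.25
```

View pics/crop2.png

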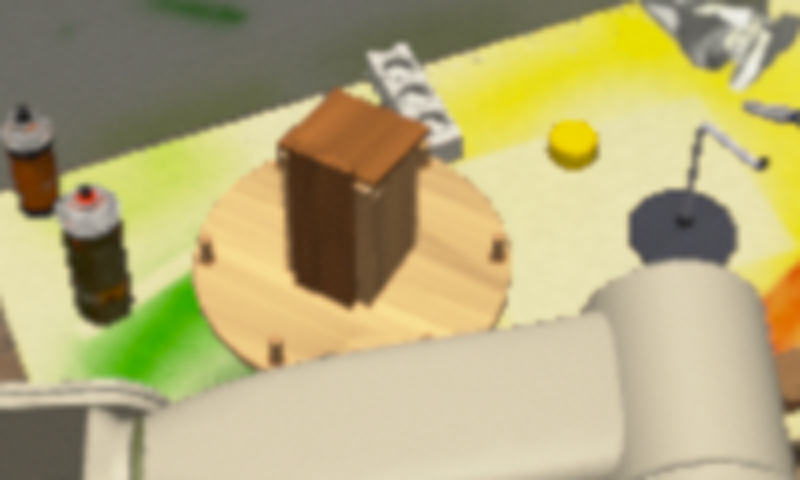

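```bash
cat > go.py <<'E'
# usage: go.py x y z yawdeg -> tool-frame shift for straight move, and turn about tool x to get jaw(z) angle yaw
import sys; from h import *
s=telemetry.read_state();M=R.from_rotvec(s['orientation']).as_matrix()
x,y,z,yaw=map(float,sys.argv[1:])
d=np.array([x,y,z])-s['tool_pos']
a=np.degrees(np.arctan2(M[1,2],M[0,2]))
Mt=np.column_stack([[0,0,-1],[-np.sin(np.radians(yaw)),np.cos(np.radians(yaw)),0],[np.cos(np.radians(yaw)),np.sin(np.radians(yaw)),0]])
print('t',s['t'],'pos',np.round(s['tool_pos'],4),'jaw',a.round(1),'q',np.round(s['q'],2),'F',np.round(s['force'],1),'op',s['opening'])
print('shift now-frame',(M.T@d).round(4),'shift after-turn frame',(Mt.T@d).round(4),'turn rotvec',R.from_matrix(M.T@Mt).as_rotvec().round(4))
E
python3 -m inch '[[[0,0,0,0.126,0,0,0.43],[0,0,0,0.126,0,0,0.43],[0,0,0,0.126,0,0,0.43],[0,0,0,0.126,0,0,0.43],[0,0,0,0.126,0,0,0.43],[-0.0124,-0.047,0,0,0,0,0.43],[-0.0124,-0.047,0,0,0,0,0.43],[-0.0124,-0.047,0,0,0,0,0.43],[-0.0124,-0.047,0,0,0,0,0.43],[-0.0124,-0.047,0,0,0,0,0.43],[-0.0124,-0.047,0,0,0,0,0.43],[-0.0124,-0.047,0,0,0,0,0.43],[-0.0124,-0.047,0,0,0,0,0.43],[-0.0124,-0.047,0,0,0,0,0.43],[-0.0124,-0.047,0,0,0,0,0.43]]]'
python3 go.py 0.737 -0.112 0.36 38
```

```text
t: 1.65
tool_pos: [0.4461, 0.1893, 0.3556]
orientation: [-0.516, 1.523, 0.499]
force: [1.2, 0.5, 0.1]
opening: 0.0397
t 1.65 pos [0.4461 0.1893 0.3556] jaw 37.1 q [ 0.3  -0.19  1.59 -0.01  1.76 -0.35] F [1.2 0.5 0.1] op 0.03968462433477274
shift now-frame [-0.0027 -0.4158  0.0504] shift after-turn frame [-0.0044 -0.4165  0.0438] turn rotvec [-0.0161 -0.0144  0.0059]
```

```bash
python3 -m inch '[[[-0.0005,-0.0463,0.0054,0,0,0,0.43],[-0.0005,-0.0463,0.0054,0,0,0,0.43],[-0.0005,-0.0463,0.0054,0,0,0,0.43],[-0.0005,-0.0463,0.0054,0,0,0,0.43],[-0.0005,-0.0463,0.0054,0,0,0,0.43],[-0.0005,-0.0463,0.0054,0,0,0,0.43],[-0.0005,-0.0463,0.0054,0,0,0,0.43],[-0.0005,-0.0463,0.0054,0,0,0,0.43],[-0.0005,-0.0463,0.0054,0,0,0,0.43],[0,0,0,-0.016,-0.014,0.006,0.43]]]'
python3 go.py 0.737 -0.112 0.085 38
python3 - <<'E'
from h import *
import pickle
a=[]
for n in ['top','side']:
    c=cam(n); pickle.dump(c,open(f'{n}1.pkl','wb')); a.append(c['frame'])
w=cam('wrist');pickle.dump(w,open('wrist1.pkl','wb'));cv2.imwrite('pics/w1.png',w['frame'])
A=cv2.resize(a[0][150:300,120:440],(800,375),interpolation=cv2.INTER_CUBIC)
B=cv2.resize(a[1][140:310,250:450],(264,224),interpolation=cv2.INTER_CUBIC)
C=np.zeros((600,800,3),np.uint8);C[:375]=A;C[375:599,:264]=B
C[375:600,270:630]=cv2.resize(w['frame'],(360,225))
cv2.imwrite('pics/m1.png',C)
E
```

```text
t: 2.65
tool_pos: [0.7474, -0.1349, 0.3539]
orientation: [-0.511, 1.514, 0.519]
force: [-0.3, -0.6, -1.6]
opening: 0.0404
t 2.65 pos [ 0.7474 -0.1349  0.3539] jaw 37.7 q [-0.25  0.61  0.68  0.    1.86 -0.9 ] F [-0.3 -0.6 -1.6] op 0.04041302533065493
shift now-frame [0.269  0.0227 0.0067] shift after-turn frame [0.2689 0.0245 0.0059] turn rotvec [-0.0058 -0.0035 -0.0068]
```

View pics/m1.png

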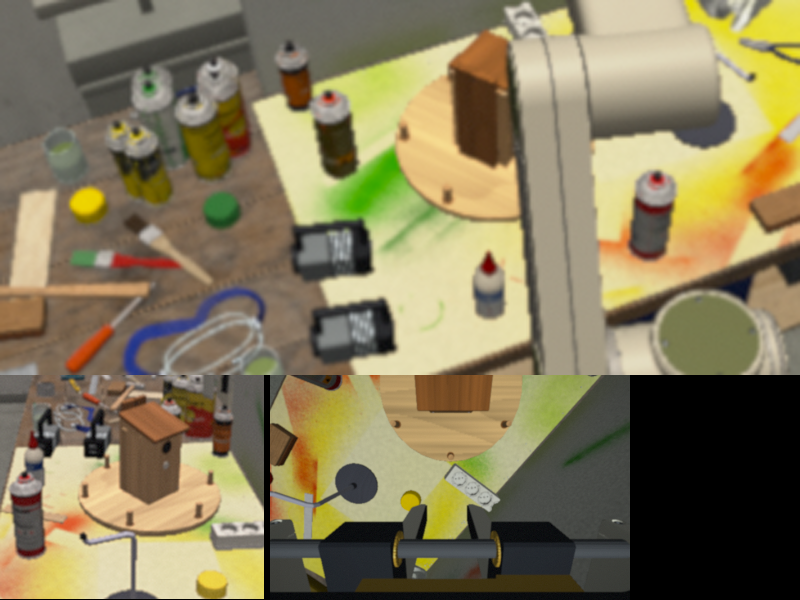

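```bash
python3 - <<'E'
from h import *
import pickle
w=pickle.load(open('wrist1.pkl','rb'));t=pickle.load(open('top1.pkl','rb'))
g=lambda x,y:((x-270)/360*640,(y-375)/225*400)
for p in [(450,456),(397,424),(505,424)]: print(onz(w,g(*p),.085).round(4))
print('foot',onz(w,g(356,483),.006).round(4))
cv2.imwrite('pics/m2.png',cv2.hconcat([cv2.resize(t['frame'][225:305,230:290],(360,480),interpolation=cv2.INTER_CUBIC),cv2.resize(w['frame'][150:310,0:140],(420,480),interpolation=cv2.INTER_CUBIC)]))
E
```

```text
[ 0.7319 -0.1036  0.085 ]
[ 0.5929 -0.1207  0.085 ]
[0.7858 0.0291 0.085 ]
foot [ 0.5689 -0.3405  0.006 ]
```

View pics/m2.png

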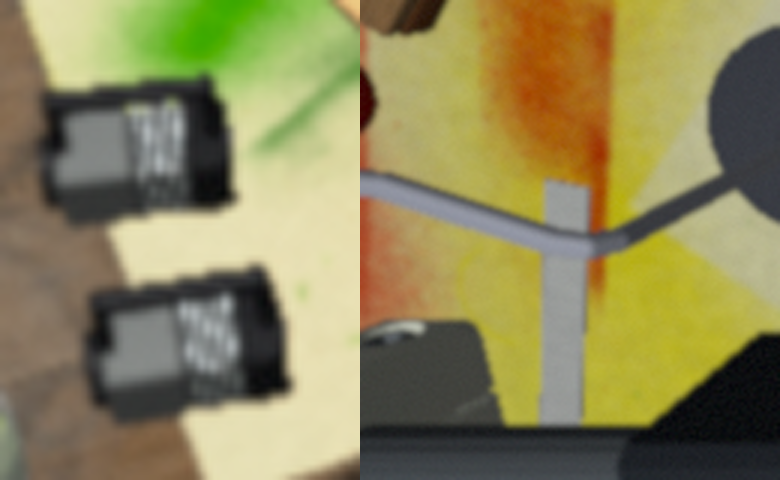

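```bash
python3 - <<'E'
from h import *
import pickle
w=pickle.load(open('wrist1.pkl','rb'));t=pickle.load(open('top1.pkl','rb'))
c=np.array([.643,.008])
for a in (-52,-112,8):
    n=np.array([np.cos(np.radians(a)),np.sin(np.radians(a))])
    print(a,proj(w,[np.append(c+.152*n,.085),np.append(c+.152*n,.05)]).round(1).tolist())
f=w['frame']; hsv=cv2.cvtColor(f,cv2.COLOR_BGR2HSV)
m=((hsv[...,2]<125)&(hsv[...,0]<20)&(hsv[...,1]>60)).astype(np.uint8)
n,l,st,ce=cv2.connectedComponentsWithStats(m)
for i in range(1,n):
    if st[i,4]>15 and st[i,1]<200: print(st[i],ce[i].round(1))
print(f[140:150,310:332].mean(2).astype(int))
E
```

```text
-52 [[319.0, 151.0], [318.7, 147.9]]
-112 [[216.0, 91.6], [223.6, 93.0]]
8 [[422.2, 91.0], [413.9, 92.4]]
[36  0 47 18 77] [56.1  7.1]
[57  0 19  8 29] [66.1  3.2]
[ 91   0  20  18 230] [100.9   8.1]
[ 96   0  30  27 202] [114.7  15.5]
[258   0   7  47 175] [260.9  18.8]
[ 262    0  133   67 5043] [322.7  32.9]
[352   0   8  49 212] [355.4  22. ]
[221  81  11  13  97] [226.4  87.4]
[411  82  11  12 103] [415.8  87.5]
[   0   87   50   74 2503] [ 18.2 122.8]
[316 138  10   6  32] [320.1 139.9]
[  0 172   6  22  84] [  1.8 182.9]
[[132 133 136 138 130 109  84  71  67  71  75  77  77  73  70  83 103 126
  136 140 141 139]
 [131 131 134 131 121  98  74  69  83  97 106 111 107  98  83  79  93 115
  131 134 136 134]
 [132 132 132 128 112  89  74  81 103 121 129 131 128 119 106  90  91 110
  126 132 133 133]
 [134 133 133 128 112  89  80  98 120 132 137 136 133 129 116 103  93 107
  126 134 135 134]
 [136 136 135 132 115  92  90 114 131 136 137 134 131 128 123 113 104 113
  131 137 136 137]
 [138 136 139 135 123 101  99 121 134 137 136 133 128 127 124 116 113 122
  135 138 139 139]
 [139 141 141 138 127 111 106 125 135 136 132 128 128 127 124 121 119 129
  140 142 140 143]
 [141 142 142 141 135 124 115 123 134 133 131 127 127 126 125 121 126 137
  142 142 143 142]
 [142 144 144 142 141 136 128 126 129 131 127 127 125 124 122 124 129 139
  143 143 143 143]
 [146 147 144 147 146 143 137 131 127 126 125 127 126 121 125 128 135 144
  145 146 146 145]]
```

```bash
python3 -m inch '[[[0,0.03,0.0065,-0.006,-0.003,-0.007,0.43],[0.045,0,0,0,0,0,0.43],[0.045,0,0,0,0,0,0.43],[0.045,0,0,0,0,0,0.43],[0.045,0,0,0,0,0,0.43],[0.04,0,0,0,0,0,0.43],[0.03,0,0,0,0,0,0.43]]]'
python3 go.py 0.734 -0.107 0.08 38
python3 - <<'E'
from h import *
w=cam('wrist');t=cam('side')
cv2.imwrite('pics/m3.png',cv2.hconcat([cv2.resize(w['frame'],(400,250)),cv2.resize(t['frame'][150:275,290:450],(400,250),interpolation=cv2.INTER_CUBIC)]))
E
```

```text
t: 3.5
tool_pos: [0.7375, -0.0911, 0.1337]
orientation: [-0.545, 1.465, 0.508]
force: [-0.6, -0.1, -0.7]
opening: 0.04
t 3.5 pos [ 0.7375 -0.0911  0.1337] jaw 38.8 q [-0.19  0.53  1.19  0.    1.38 -0.87] F [-0.6 -0.1 -0.7] op 0.03996273822407579
shift now-frame [ 0.0537 -0.0083 -0.0143] shift after-turn frame [ 0.0537 -0.0104 -0.0125] turn rotvec [0.0131 0.0304 0.0351]
```

View pics/m3.png

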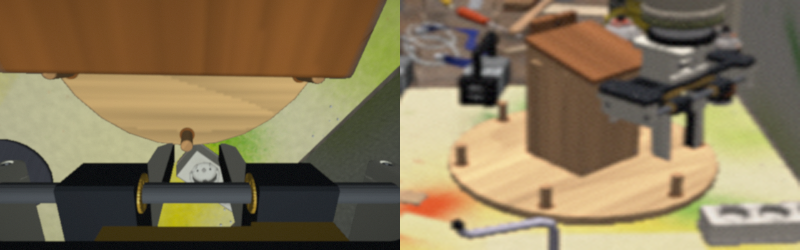

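```bash
python3 -m inch '[[[0,-0.008,-0.012,0.013,0.03,0.035,0.43],[0,0,0,0,0,0,0.43],[0.02,0,0,0,0,0,0.43],[0.015,0,0,0,0,0,0.43]]]'
python3 go.py 0.734 -0.107 0.08 38
python3 - <<'E'
from h import *
w=cam('wrist');t=cam('side')
cv2.imwrite('pics/m4.png',cv2.hconcat([cv2.resize(w['frame'],(400,250)),cv2.resize(t['frame'][150:275,290:450],(400,250),interpolation=cv2.INTER_CUBIC)]))
E
```

```text
t: 4.0
tool_pos: [0.7353, -0.1013, 0.109]
orientation: [-0.526, 1.496, 0.517]
force: [-0.9, -0.4, -0.9]
opening: 0.0398
t 4.0 pos [ 0.7353 -0.1013  0.109 ] jaw 38.2 q [-0.21  0.58  1.17  0.    1.38 -0.87] F [-0.9 -0.4 -0.9] op 0.0397766916886218
shift now-frame [ 0.029  -0.0034 -0.0048] shift after-turn frame [ 0.029  -0.0037 -0.0046] turn rotvec [0.0041 0.008  0.0087]
```

View pics/m4.png

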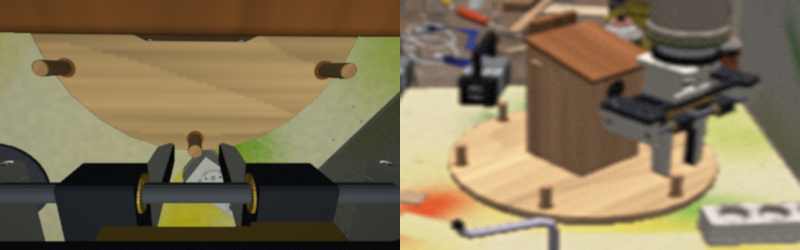

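```bash
python3 -m inch '[[[0.012,-0.002,-0.004,0.004,0.008,0.008,0.43],[0.014,0,0,0,0,0,0.43],[0.004,0,0,0,0,0,0.43]]]'
python3 go.py 0.734 -0.107 0.08 38
python3 - <<'E'
from h import *
w=cam('wrist');f=w['frame']
# predicted peg-top pixel for tops near estimates, and find peg light top between the fingers
print(proj(w,[[.734,-.107,.085],[.732,-.104,.085],[.7366,-.112,.085]]).round(1))
g=f.mean(2).astype(int); print(g[200:280:6,270:370:5])
E
```

```text
t: 4.4
tool_pos: [0.7319, -0.1047, 0.0746]
orientation: [-0.518, 1.511, 0.521]
force: [-0.2, -0.4, -0.4]
opening: 0.0398
t 4.4 pos [ 0.7319 -0.1047  0.0746] jaw 38.0 q [-0.21  0.62  1.18 -0.    1.35 -0.87] F [-0.2 -0.4 -0.4] op 0.03980081953395196
shift now-frame [-0.0054 -0.0031  0.0002] shift after-turn frame [-0.0054 -0.0031  0.0003] turn rotvec [ 0.0005 -0.003  -0.0029]
[[316.2 275.1]
 [316.8 268.5]
 [314.1 285.2]]
[[121 123 124 123 123 122 125 121 123 125 125 126 125 125 124 126 125 125
  126 126]
 [120 121 122 121 119 121 120 119 121 120 119 120 121 120 121 121 119 121
  121 121]
 [125 127 126 126 126 125 127 127 126 125 126 127 126 128 126 126 126 127
  128 126]
 [128 130 129 130 130 129 127 128 130 130 130 129 129 128 129 131 129 129
  128 131]
 [131 131 132 132 131 131 131 132 133 133 132 133 132 132 133 134 133 134
  133 135]
 [ 72  75 126 129 129 128 132 134 107  67  71  70 107 133 133 133 126  68
   81 119]
 [ 63  36 107 118 118 117 123 106  64  49  50  48  67 109 123 125  62  59
   61  63]
 [ 62  15 109 120 118 119 120  82  49  47  49  48  46  84 118 119  57  34
   65  64]
 [ 58   4 103 125 126 126 125 106  45  47  49  48  43 107 126 125  47  10
   64  64]
 [ 30   5  94 128 129 129 128 129  47  48  49  47  44 129 129 131  37   7
   52  64]
 [  7   3 134 144 131 137 132 135  47  98 120 111  56 125 133 131  75   6
   22  64]
 [  7  16 155 150 152 153 153 152 109 122 123 112 113  65  74  75  70   6
   10  64]
 [  6  61 152 153 151 151 151 150 121 124 112 114 111  74  75  76  76   8
    7  46]
 [  2 124 151 153 149 150 149 150  87 113 113 111 100  92 163 118  75  25
   10  16]]
```

```bash
python3 -m inch '[[[-0.005,-0.002,0,0,0,0,0.23],[0,0,0,0,0,0,0.23],[0,0.0008,-0.0157,0.105,0,0,0.23],[0,0.0008,-0.0157,0.105,0,0,0.23],[0,0.0008,-0.0157,0.105,0,0,0.23],[0,0.0008,-0.0157,0.105,0,0,0.23],[0,0.0008,-0.0157,0.105,0,0,0.23]]]'
python3 - <<'E'
from h import *
s=telemetry.read_state();p=s['tool_pos'];
for c in ([.639,.015],[.641,.012],[.643,.008]):
    d=p[:2]-np.array(c);print(np.hypot(*d).round(4),np.degrees(np.arctan2(d[1],d[0])).round(1))
E
python3 go.py 0.491 0.012 0.08 -90
```

```text
t: 5.15
tool_pos: [0.6643, -0.1357, 0.0827]
orientation: [-0.096, 1.564, 0.097]
force: [2.0, 0.2, -1.4]
opening: 0.0216
0.1528 -80.5
0.1496 -81.0
0.1453 -81.6
t 5.15 pos [ 0.6643 -0.1357  0.0827] jaw 7.0 q [-0.28  0.44  1.4   0.    1.29 -0.4 ] F [ 2.   0.2 -1.4] op 0.021580276269325908
shift now-frame [ 0.0021  0.1679 -0.1539] shift after-turn frame [ 0.0027 -0.1733 -0.1477] turn rotvec [ 1.6936  0.0027 -0.0045]
```

```bash
python3 -m inch '[[[0,0.0008,-0.0159,0.102,0,0,0.23],[0,0.0008,-0.0159,0.102,0,0,0.23],[0,0.0008,-0.0159,0.102,0,0,0.23],[0,0.0008,-0.0159,0.102,0,0,0.23],[0,0.0008,-0.0159,0.102,0,0,0.23],[0,0.0008,-0.0159,0.102,0,0,0.23],[0,0.0008,-0.0159,0.102,0,0,0.23],[0,0.0008,-0.0159,0.102,0,0,0.23]]]'
python3 - <<'E'
from h import *
s=telemetry.read_state();p=s['tool_pos'];
for c in ([.639,.015],[.641,.012],[.643,.008]):
    d=p[:2]-np.array(c);print(np.hypot(*d).round(4),np.degrees(np.arctan2(d[1],d[0])).round(1))
w=cam('wrist')
g=w['frame'].mean(2).astype(int); print(g[220:290:5,260:370:5])
E
python3 go.py 0.491 0.012 0.08 -90
```

```text
t: 5.95
tool_pos: [0.5488, -0.1028, 0.0895]
orientation: [0.573, 1.47, -0.567]
force: [2.4, -2.6, -1.4]
opening: 0.0211
0.1484 -127.4
0.1472 -128.8
0.1454 -130.4
[[132 131 131 132 132 133 133 132 133 134  83  66  69  69 112 130 130 129
  128 126 126 122]
 [128 125 123 121 123 121 118 117 125 111  63  41  47  46  68 118 116 117
  117 118 119 119]
 [119 117 117 116 108  77  68 111 117  85  46  46  50  45  58  96  68  90
  117 122 122 123]
 [119 120  84  64  64  65  62  65 122 102  45  46  49  49  46  18  63  63
   62  65 108 128]
 [122 115  64  64  64  66  59  68 125 125  48  46  53  52  46  16  64  62
   63  62  64 132]
 [127  65  64  64  63  63  50  70 131 132  54 109 123 117  74  10  62  64
   64  63  64 112]
 [132  63  63  64  63  65  29  65 130 134  90 120 123 113 110  18  57  63
   64  64  63  62]
 [ 66  65  63  64  64  64  13  86 146 149 118 122 114 112 112  19  42  63
   65  64  64  64]
 [ 31  34  58  65  63  64  10 100 150 146 147 119 112 112 127  25  25  65
   64  62  40  32]
 [  7  10  46  64  64  64   8 134 151 146 146 149 149 152 155  72  12  63
   63  63  17   7]
 [ 12  12  42  64  62  57   7 137 150 148 148 147 151 155 156  78   9  62
   63  65  15  12]
 [ 11  11  40  63  62  40   6 149 149 148 150 149 150 153 156 126   9  61
   63  63  17  10]
 [  8  34  50  62  61  26  10 149 147 147 152 152 149 150 152 140   8  55
   59  63  45  19]
 [  6  47  48  63  61  12  11 150 147 149 150 149 149 151 155 151   7  39
   63  64  43  41]]
t 6.0 pos [ 0.5473 -0.1013  0.0891] jaw -42.3 q [-0.28  0.11  1.78  0.    1.22  0.46] F [ 2.   0.7 -0.7] op 0.02152207265079032
shift now-frame [ 0.0074  0.0459 -0.118 ] shift after-turn frame [ 0.0091 -0.0563 -0.1133] turn rotvec [ 0.8332  0.0129 -0.0188]
```

```bash
python3 -m inch '[[[0.001,0.0008,-0.0159,0.094,0.0015,-0.002,0.23],[0.001,0.0008,-0.0159,0.094,0.0015,-0.002,0.23],[0.001,0.0008,-0.0159,0.094,0.0015,-0.002,0.23],[0.001,0.0008,-0.0159,0.094,0.0015,-0.002,0.23],[0.001,0.0008,-0.0159,0.094,0.0015,-0.002,0.23],[0.001,0.0008,-0.0159,0.094,0.0015,-0.002,0.23],[0.001,0.0008,-0.0159,0.094,0.0015,-0.002,0.23]]]'
cat > pt.py <<'E'
from h import *
s=telemetry.read_state();p=s['tool_pos'];
for c in ([.639,.015],[.641,.012],[.643,.008]):
    d=p[:2]-np.array(c);print(np.hypot(*d).round(4),np.degrees(np.arctan2(d[1],d[0])).round(1))
w=cam('wrist');f=w['frame'];hsv=cv2.cvtColor(f,cv2.COLOR_BGR2HSV)
m=((hsv[...,2]<125)&(hsv[...,0]<20)&(hsv[...,1]>60)).astype(np.uint8)
n,l,st,ce=cv2.connectedComponentsWithStats(m)
for i in range(1,n):
    if st[i,4]>40: print(st[i],ce[i].round(1))
cv2.imwrite('pics/pt.png',cv2.resize(f,(640,400)))
E
python3 pt.py
python3 go.py 0.491 0.012 0.08 -90
```

```text
t: 6.7
tool_pos: [0.5004, -0.0091, 0.0883]
orientation: [1.088, 1.26, -1.081]
force: [-2.0, -2.6, 1.7]
opening: 0.0212
0.1407 -170.2
0.1422 -171.5
0.1436 -173.2
[   61     0   483    76 22532] [302.8  30.4]
[ 525   95   66   33 1549] [553. 111.]
[  39  112   68   34 1507] [ 77.4 128.6]
[ 289  228   50   65 1116] [318.4 253.6]
[369 254  27   9  76] [381.8 260.3]
[281 325  33  38 123] [296.5 337.6]
[509 380  42   8 115] [529.  385.7]
t 6.75 pos [ 0.5001 -0.007   0.0881] jaw -81.0 q [-0.11 -0.03  1.94 -0.01  1.22  1.3 ] F [-0.8  2.1  0.5] op 0.02118748416987172
shift now-frame [ 0.0077 -0.0061 -0.0203] shift after-turn frame [ 0.0081 -0.0091 -0.019 ] turn rotvec [ 0.1577  0.011  -0.0178]
```

```bash
python3 -m inch '[[[0.003,-0.004,-0.01,0.079,0.0055,-0.009,0.23],[0.003,-0.003,-0.01,0.079,0.0055,-0.009,0.23],[0,0,0,0,0,0,0.23]]]'
python3 pt.py
python3 go.py 0.491 0.015 0.08 -90
```

```text
t: 7.05
tool_pos: [0.4943, 0.0116, 0.085]
orientation: [1.206, 1.207, -1.2]
force: [-0.9, -0.6, -0.4]
opening: 0.0212
0.1448 -178.6
0.1467 -179.8
0.1488 178.6
[   84     0   421    66 17758] [297.5  27.1]
[ 530   87   70   34 1703] [559.7 103.4]
[  28  103   71   34 1639] [ 68.6 119.8]
[302 223  36  38 808] [317.6 239.1]
[293 231   4  24  53] [294.9 242.9]
[330 243   9  50 121] [335.1 271.9]
[364 243  57  20 144] [391.3 259.4]
[307 327  11  23  42] [312.3 338.8]
[512 338  56  29 733] [536.5 354. ]
[496 345  30  26 393] [510.3 357.1]
[491 351  18  24 116] [499.7 362.8]
t 7.1 pos [0.4946 0.0111 0.0852] jaw -89.5 q [-0.08 -0.03  1.94 -0.    1.23  1.48] F [ 0.7 -0.5  0.1] op 0.021527563301932832
shift now-frame [ 0.0052 -0.0036 -0.004 ] shift after-turn frame [ 0.0052 -0.0036 -0.0039] turn rotvec [ 0.0087  0.0019 -0.0071]
```

View pics/pt.png

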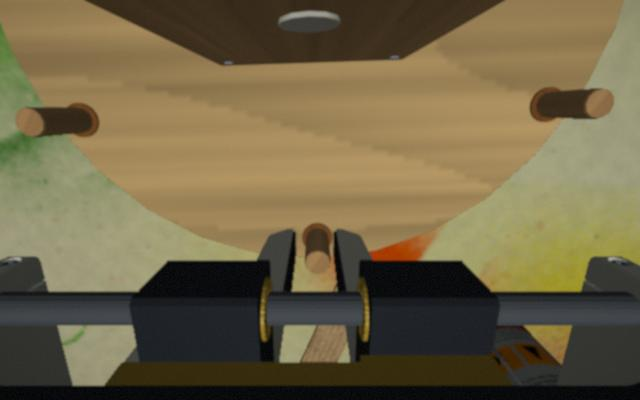

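```bash
cat > ms.py <<'E'
from h import *
from scipy.optimize import least_squares
w=cam('wrist')
P=np.array([onz(w,u,.085)[:2] for u in [(317,262),(33,122),(598,102)]]);print(P.round(4))
r=least_squares(lambda q:(P-q[:2]-.152*np.c_[np.cos(q[2]+np.radians([0,-60,60])),np.sin(q[2]+np.radians([0,-60,60]))]).ravel(),[.64,.01,np.pi]);print('c',r.x[:2].round(4),'ang',np.degrees(r.x[2]).round(2),r.fun.round(4))
r=least_squares(lambda q:(P-q[:2]-.152*np.c_[np.cos(q[2]+np.radians([0,-60,60])),np.sin(q[2]+np.radians([0,-60,60]))]*q[3]).ravel(),[.64,.01,np.pi,1]);print('scaled c',r.x.round(4),r.fun.round(4))
a,b=onz(w,(228,63),.05),onz(w,(394,58),.05);print('edge',a.round(4),b.round(4),'normal dev',np.degrees(np.arctan2(a[0]-b[0],a[1]-b[1])).round(2))
print('patch z=.135',onz(w,(309,20),.135).round(4))
print('pred patch',proj(w,[[r.x[0]-.05,r.x[1],.135]]))
E
python3 ms.py
```

```text
[[ 0.4911  0.0097]
 [ 0.5609  0.1411]
 [ 0.5722 -0.1171]]
c [0.6426 0.0155] ang 182.43 [ 0.0003  0.0006 -0.0002 -0.0027 -0.0001  0.0021]
scaled c [0.6409 0.0155 3.1839 0.9828] [-0.0005  0.0006  0.0001 -0.0005  0.0004 -0.0001]
edge [0.5916 0.0588 0.05  ] [ 0.595  -0.0312  0.05  ] normal dev -2.18
patch z=.135 [0.592  0.0138 0.135 ]
pred patch [[303.08418554  24.42210241]]
```

```bash
python3 -m inch '[[[0.001,-0.002,-0.006,0.009,0.002,-0.007,0.23],[0,0,0,0,0,0,0.23],[0,0,0,0,0,0,0.23],[0,0,0,0,0,0,0.23]]]'
python3 pt.py; python3 go.py 0.491 0.015 0.08 -90
```

```text
t: 7.55
tool_pos: [0.4934, 0.0158, 0.0848]
orientation: [1.206, 1.21, -1.205]
force: [-0.5, 0.2, -0.2]
opening: 0.0216
0.1456 179.7
0.1476 178.5
0.1498 177.0
[  110     0   412    62 16849] [314.5  26.4]
[ 534   90   74   35 1739] [564.6 107.2]
[  31   96   71   34 1657] [ 71.  112.7]
[304 222  36  71 908] [320.6 241.2]
[367 251  58  12 154] [394.9 260.3]
[313 325  35  22  81] [328.9 332.5]
[518 334  49  30 687] [541.3 351.9]
[502 343  30  27 395] [516.7 355.4]
[491 349  25  29 307] [503.1 362.8]
t 7.6 pos [0.4933 0.0159 0.0847] jaw -89.7 q [-0.07 -0.03  1.94 -0.    1.23  1.49] F [0.1 0.3 0.2] op 0.02142198766191279
shift now-frame [ 0.0047 -0.0023  0.0008] shift after-turn frame [ 0.0047 -0.0023  0.0009] turn rotvec [ 0.0044  0.0003 -0.0008]
```

```bash
python3 -m inch '[[[-0.05,0,0,0,0,0,0.23],[-0.05,0,0,0,0,0,0.5],[-0.05,0,0,0,0,0,0.5],[-0.05,0,0,0,0,0,0.5],[-0.03,0,0,0,0,0,0.5]]]'
python3 - <<'E'
from h import *
import pickle
t=pickle.load(open('top1.pkl','rb'))
g=lambda x,y:(230+x/6,225+y/6)
a,b=onz(t,g(45,97),.112),onz(t,g(210,80),.112);print(a,b,np.hypot(*(a-b)[:2]),np.degrees(np.arctan2(*(a-b)[1::-1])))
for u in [(60,215),(235,205),(220,120)]: print(onz(t,g(*u),0))
E
python3 go.py 0.53 0.24 0.32 -10
```

```text
t: 8.1
tool_pos: [0.4885, 0.0159, 0.3143]
orientation: [1.199, 1.223, -1.215]
force: [0.1, -0.0, -0.2]
opening: 0.0454
[0.54454206 0.38571707 0.112     ] [0.51669281 0.28407462 0.112     ] 0.10538866108400514 74.6774389887061
[0.53036535 0.39571183 0.        ]
[0.49339166 0.28563807 0.        ]
[0.56211046 0.27293639 0.        ]
t 8.1 pos [0.4885 0.0159 0.3143] jaw -89.7 q [-0.07 -0.18  1.65 -0.    1.68  1.49] F [ 0.1 -0.  -0.2] op 0.04540006231411995
shift now-frame [-0.0061  0.0426 -0.2239] shift after-turn frame [-0.0057  0.2279  0.0019] turn rotvec [-1.3906 -0.0111  0.0116]
```

```bash
python3 -m inch '[[[0,0.0042,-0.0437,0,0,0,0.5],[0,0.0042,-0.0437,0,0,0,0.5],[0,0.0042,-0.0437,0,0,0,0.5],[0,0.0042,-0.0437,0,0,0,0.5],[0,0.0042,-0.0437,0,0,0,0.5],[0,0.0042,-0.0437,0,0,0,0.5],[0,0,0,-0.144,0,0,0.5],[0,0,0,-0.144,0,0,0.5],[0,0,0,-0.144,0,0,0.5],[0,0,0,-0.144,0,0,0.5],[0,0,0,-0.144,0,0,0.5],[0,0,0,-0.144,0,0,0.5],[0,0,0,-0.144,0,0,0.5],[0,0,0,-0.144,0,0,0.5],[0,0,0,-0.144,0,0,0.5],[0,0,0,0,0,0,0.5]]]'
python3 go.py 0.514 0.277 0.32 -15.3
python3 - <<'E'
from h import *
import pickle
w=cam('wrist');pickle.dump(w,open('wl.pkl','wb'));cv2.imwrite('pics/wl.png',w['frame'])
print(proj(w,[[.530,.335,.114],[.530,.335,0]]))
E
```

```text
t: 9.7
tool_pos: [0.5154, 0.2882, 0.3196]
orientation: [0.175, 1.569, -0.177]
force: [0.2, -0.1, -0.7]
opening: 0.0468
t 9.7 pos [0.5154 0.2882 0.3196] jaw -12.9 q [0.42 0.09 1.38 0.   1.68 0.65] F [ 0.2 -0.1 -0.7] op 0.04678350496706455
shift now-frame [-0.0004 -0.0113  0.0011] shift after-turn frame [-0.0004 -0.0112  0.0016] turn rotvec [ 0.0427 -0.0051  0.0018]
[[319.80720404 131.55200237]
 [318.92753691 125.52886786]]
```

View pics/wl.png

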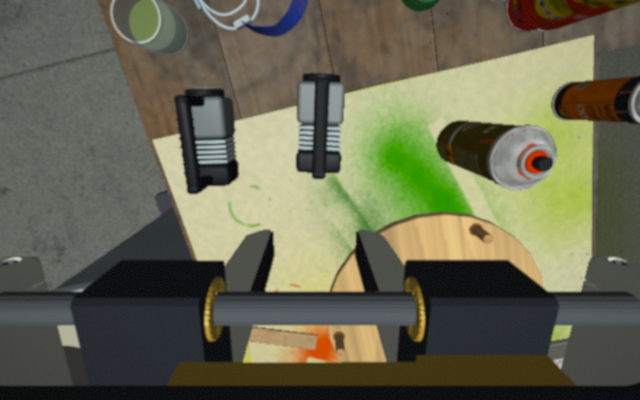

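```bash
python3 - <<'E'
from h import *
import pickle
w=pickle.load(open('wl.pkl','rb'))
f=w['frame'].mean(2).astype(int)
for r in (90,100,110,120): print(r,f[r,296:346:2])
print(f[66:84:1,320],f[168:186,319])
a,b=onz(w,(321,75),.114),onz(w,(319,177),.114);print(a,b,np.hypot(*(a-b)[:2]),np.degrees(np.arctan2(*(a-b)[1::-1])),(a+b)/2)
E
```

```text
90 [ 94  92 128 148 151 151 152 152 149 114  34  42  50  49  39  33  64 140
 153 151 152 153 149 123  88]
100 [ 85  94 131 148 150 149 147 150 147  89  32  47  50  47  41  32  85 146
 151 151 151 151 144 115 136]
110 [158 101 130 146 147 148 148 147 141  77  36  49  51  48  40  31 103 149
 152 150 150 151 137 115 178]
120 [179 113 113 123 126 126 128 130 121  61  35  48  50  47  36  40 109 140
 140 142 143 144 125 109 174]
[89 91 91 90 92 89 78 63 58 58 54 43 31 31 39 46 47 50] [ 49  47  48  45  45  47  48  46  37  41  83 138 169 178 180 179 178 174]
[0.54391944 0.39187143 0.114     ] [0.51796516 0.28509759 0.114     ] 0.10988301778037331 76.3376786553313 [0.5309423  0.33848451 0.114     ]
```

```bash
python3 go.py 0.526 0.319 0.105 -14.5; python3 -m inch '[[[0,0.03,0.0025,0.028,-0.005,0.002,0.5],[0.04,0,0,0,0,0,0.5],[0.04,0,0,0,0,0,0.5],[0.04,0,0,0,0,0,0.5],[0.02,0,0,0,0,0,0.5],[0,0,0,0,0,0,0.5]]]'; python3 go.py 0.526 0.319 0.105 -14.5
python3 - <<'E'
from h import *
f=cam('wrist')['frame'].mean(2).astype(int)
for r in (190,215,225,235,245,255): print(r,f[r,240:400:5])
E
```

```text
t 9.75 pos [0.5155 0.2882 0.3195] jaw -13.1 q [0.42 0.09 1.38 0.   1.68 0.65] F [ 0.1  0.  -0.7] op 0.046314729924254054
shift now-frame [0.2145 0.0327 0.0044] shift after-turn frame [0.2145 0.0324 0.0025] turn rotvec [ 0.0237 -0.0051  0.0018]
t: 10.35
tool_pos: [0.5267, 0.3185, 0.1771]
orientation: [0.229, 1.554, -0.224]
force: [-0.1, 0.1, 0.9]
opening: 0.0467
t 10.35 pos [0.5267 0.3185 0.1771] jaw -16.5 q [0.46 0.2  1.52 0.   1.42 0.75] F [-0.1  0.1  0.9] op 0.04672762585268302
shift now-frame [ 0.0721  0.     -0.0011] shift after-turn frame [ 0.0721  0.0003 -0.0008] turn rotvec [-0.0351  0.004  -0.0037]
190 [212 215 217 216 214 214 215 213 211 185 197 205 204  33  47  47  39 146
 210 211 206 211 202 200 191 193 180 172 169 161 155 145]
215 [215 212 211 215 216 217 214 213 212  34  54  55  58  26  43  46  38  34
  63  64  64  41 205 202 189 190 182 183 173 159 161 142]
225 [212 213 215 213 213 214 214 212 216  30  53  52  54  30  38  43  38  32
  54  52  49  44 205 201 201 188 187 182 178 164 160 143]
235 [217 191  95  88  88  88  41 214 215 124  38  36  35  25  40  41  40  25
  33  38  34 115 193 167  74  89  88  89 104 173 170 157]
245 [110  90  88  89  89  76  15 208 214 210 209 209 207 119  32  42  40  68
 181 155 143 120 140 130  16  87  87  89  88  90 142 172]
255 [ 89  86  86  88  88  14  13 198 208 212 209 211 209 166  46  43  54  67
 181 178 168 144 129  60  14  28  87  87  88  89  87  93]
```

```bash
python3 -m inch '[[[0.03,0,-0.001,-0.03,0.004,-0.004,0.5],[0.03,0,0,0,0,0,0.5],[0.015,0,0,0,0,0,0.5],[0,0,0,0,0,0,0.5]]]'; python3 go.py 0.526 0.319 0.105 -14.5
```

```text
t: 10.8
tool_pos: [0.5315, 0.3214, 0.1107]
orientation: [0.213, 1.55, -0.202]
force: [0.2, -0.8, 0.2]
opening: 0.0465
t 10.8 pos [0.5315 0.3214 0.1107] jaw -15.2 q [ 0.46  0.26  1.57 -0.    1.29  0.73] F [ 0.2 -0.8  0.2] op 0.04648116050807343
shift now-frame [ 0.0056 -0.0039 -0.0048] shift after-turn frame [ 0.0057 -0.0038 -0.0048] turn rotvec [-0.0119  0.0101 -0.0086]
```

```bash
python3 -m inch '[[[0.005,-0.004,-0.005,-0.01,0.008,-0.008,0.5],[0,0,0,0,0,0,0.3],[0,0,0,0,0,0,0.1],[0,0,0,0,0,0,0],[0,0,0,0,0,0,0],[0,0,0,0,0,0,0],[0,0,0,0,0,0,0]]]' 45; python3 go.py 0.526 0.319 0.105 -14.5
python3 - <<'E'
from h import *
f=cam('wrist')['frame'].mean(2).astype(int)
print(f[100:270:5,316]);print(f[150,250:390:4])
E
```

```text
t: 11.5
tool_pos: [0.5288, 0.3203, 0.1128]
orientation: [0.204, 1.552, -0.197]
force: [0.0, -0.9, -3.4]
opening: 0.0155
t 11.5 pos [0.5288 0.3203 0.1128] jaw -14.7 q [ 0.46  0.26  1.57 -0.    1.3   0.72] F [ 0.  -0.9 -3.4] op 0.015504363205937283
shift now-frame [ 0.0078 -0.002  -0.0025] shift after-turn frame [ 0.0078 -0.0019 -0.0024] turn rotvec [-0.003   0.0085 -0.0057]
[66 69 63 15 40 56 50 49 50 50 46 48 49 46 48 49 47 45 48 46 43 46 46 47
 44 47 45 45 42 43 43 41 44 42]
[100 103 102 101 127 103 142 153 154 155 154 155 110  31  50  53  49  46
  42  32  67 155 156 156 155 154 131 131 204 205 201 204 205 204 202]
```

```bash
python3 -m inch '[[[-0.03,0,0,0,0,0,0],[-0.045,0,0,0,0,0,0],[-0.045,0,0,0,0,0,0],[-0.045,0,0,0,0,0,0],[-0.045,0,0,0,0,0,0],[0,0,0,0.1315,0,0,0],[0,0,0,0.1315,0,0,0],[0,0,0,0.1315,0,0,0],[0,0,0,0.1315,0,0,0],[0,0,0,0.1315,0,0,0],[0,0,0,0.1315,0,0,0],[0,0,0,0.1315,0,0,0],[0,0,0,0.1315,0,0,0],[0,0,0,0.1315,0,0,0],[0,0,0,0.1315,0,0,0],[0,0,0,0,0,0,0]]]'; python3 go.py 0.41 0.0155 0.33 -90
```

```text
t: 13.15
tool_pos: [0.5201, 0.3168, 0.3139]
orientation: [1.232, 1.19, -1.266]
force: [-0.4, -0.0, -4.3]
opening: 0.0153
t 13.15 pos [0.5201 0.3168 0.3139] jaw -93.0 q [ 0.46  0.16  1.32 -0.    1.69  2.09] F [-0.4 -0.  -4.3] op 0.015316011011152828
shift now-frame [-0.0112 -0.0942  0.3069] shift after-turn frame [-0.0161 -0.1101  0.3013] turn rotvec [-0.0531  0.0099  0.0183]
```

```bash
python3 -m inch '[[[0,0,0,-0.053,0.008,0.01,0],[-0.002,-0.0157,0.043,0,0,0,0],[-0.002,-0.0157,0.043,0,0,0,0],[-0.002,-0.0157,0.043,0,0,0,0],[-0.002,-0.0157,0.043,0,0,0,0],[-0.002,-0.0157,0.043,0,0,0,0],[-0.002,-0.0157,0.043,0,0,0,0],[-0.002,-0.0157,0.043,0,0,0,0],[0,0,0,0,0,0,0]]]'; python3 go.py 0.42 0.0155 0.217 -90
```

```text
t: 14.05
tool_pos: [0.4095, 0.0041, 0.3221]
orientation: [1.161, 1.241, -1.192]
force: [2.4, 0.6, -4.4]
opening: 0.0153
t 14.05 pos [0.4095 0.0041 0.3221] jaw -87.3 q [-0.11 -0.4   1.81 -0.01  1.74  1.42] F [ 2.4  0.6 -4.4] op 0.015332337270612275
shift now-frame [ 0.1048  0.0132 -0.0114] shift after-turn frame [ 0.1051  0.0105 -0.0114] turn rotvec [0.0464 0.0057 0.0198]
```

```bash
python3 -m inch '[[[0,0.01,-0.011,0.046,0.003,0.01,0],[0.035,0,0,0,0,0,0],[0.035,0,0,0,0,0,0],[0.03,0,0,0,0,0,0],[0,0,0,0,0,0,0],[0,0,0,0,0,0,0]]]'; python3 go.py 0.448 0.0155 0.217 -90
python3 - <<'E'
from h import *
import pickle
f=[]
for n in ['side','top','wrist']:
    c=cam(n);pickle.dump(c,open(f'c_{n}.pkl','wb'));f.append(c['frame'])
C=np.zeros((600,800,3),np.uint8)
C[:300,:400]=cv2.resize(f[0][150:270,290:450],(400,300),interpolation=cv2.INTER_CUBIC)
C[:300,400:]=cv2.resize(f[1][140:260,260:420],(400,300),interpolation=cv2.INTER_CUBIC)
C[300:,:480]=cv2.resize(f[2],(480,300))
cv2.imwrite('pics/cure.png',C)
E
```

```text
t: 14.65
tool_pos: [0.4182, 0.0148, 0.22]
orientation: [1.194, 1.22, -1.203]
force: [0.1, -0.1, -4.1]
opening: 0.0153
t 14.65 pos [0.4182 0.0148 0.22  ] jaw -89.1 q [-0.09 -0.37  1.98 -0.    1.54  1.47] F [ 0.1 -0.1 -4.1] op 0.01532525765863307
shift now-frame [ 0.0028  0.0298 -0.0002] shift after-turn frame [ 0.003   0.0298 -0.0007] turn rotvec [0.0156 0.0014 0.0063]
```

View pics/cure.png

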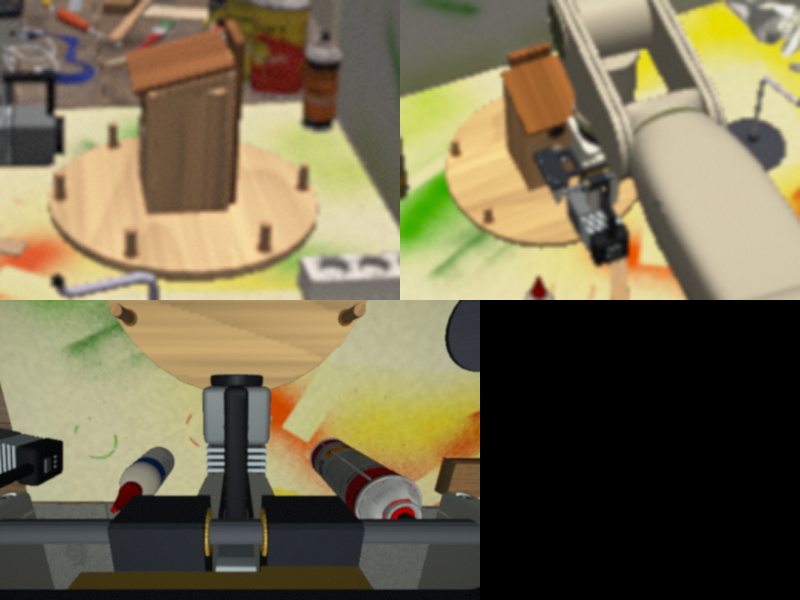

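```bash
python3 - <<'E'
from h import *
import pickle
c=pickle.load(open('c_side.pkl','rb'))
print(proj(c,[[.502,.0148,.138],[.502,.0148,.118],[.502,.0148,.158],[.592,.0155,.135]]).round(1))
f=c['frame'].mean(2).astype(int)
print(f[188:220,304:324:2])
E
```

```text
[[316.2 202.9]
 [316.4 208.8]
 [316.1 196.9]
 [346.1 202.8]]
[[114 117  76  24  84 114 112 110 113 115]
 [107 111  74  11  81 113 114 113 112 113]
 [107 112  71  15  85 114 112 112 112 112]
 [115 118  79  15  82 113 111 114 110 109]
 [123 123  78  17  80 109 106 111 121 122]
 [125 126  82  17 108 137 137 137 149 156]
 [125 125  81  30 157 185 185 185 190 196]
 [127 122  89  50 161 195 204 208 206 207]
 [124 125 108  81 119 144 196 210 208 208]
 [126 126 122 110  77  76 185 212 208 205]
 [124 125 126 121  70  52 182 209 208 208]
 [118 118 117 115  66  55 184 208 209 206]
 [ 98  96  97  95  57  59 182 207 207 208]
 [ 71  72  71  68  47  58 181 208 207 208]
 [ 55  56  57  58  39  54 181 207 206 206]
 [ 53  51  51  54  39  46 182 207 205 205]
 [ 48  53  51  51  34  47 182 206 204 200]
 [ 54  50  56  55  34  42 176 204 199 193]
 [ 49  51  55  55  38  45 173 199 196 181]
 [ 54  56  52  53  36  40 171 197 191 175]
 [ 49  48  54  54  32  32 169 192 185 172]
 [ 49  53  51  50  36  34 166 188 182 172]
 [ 48  51  51  50  40  40 166 190 178 174]
 [ 46  51  50  52  89 101 171 190 178 174]
 [ 48  51  52  55 148 166 187 193 180 181]
 [ 52  52  48  56 170 197 195 188 182 186]
 [ 47  48  45  56 172 200 196 187 181 183]
 [ 57  57  55  95 177 197 192 184 181 184]
 [111 111 113 154 193 189 179 183 181 184]
 [177 178 179 194 196 179 179 183 179 182]
 [204 204 204 202 181 170 177 182 180 180]
 [204 208 205 199 155 153 174 184 179 180]]
```

```bash
python3 -m inch '[[[0.001,0.016,0,0.015,0,0.003,0],[0.001,0.015,0,0,0,0,0],[0,0,0,0,0,0,0],[0,0,0,0,0,0,0],[0,0,0,0,0,0,0]]]'; python3 go.py 0.448 0.0155 0.218 -90
```

```text
t: 15.3
tool_pos: [0.4542, 0.0148, 0.2267]
orientation: [1.211, 1.201, -1.203]
force: [0.2, 0.2, -4.6]
opening: 0.0157
t 15.3 pos [0.4542 0.0148 0.2267] jaw -89.9 q [-0.08 -0.28  1.89 -0.    1.52  1.49] F [ 0.2  0.2 -4.6] op 0.01569458776393776
shift now-frame [ 0.0086 -0.0063 -0.0007] shift after-turn frame [ 0.0087 -0.0062 -0.0007] turn rotvec [ 0.0011  0.0026 -0.0096]
```

```bash
python3 -m inch '[[[0.0085,-0.006,0,0,0.0025,-0.005,0],[0,0,0,0,0,0,0],[0,0,0,0,0,0,0]]]'; python3 go.py 0.448 0.0155 0.218 -90;  python3 -m inch '[[[0,0,0,0,0,0,0],[0,0,0,0,0,0,0],[0,0,0,0,0,0,0],[0,0,0,0,0,0,0]]]'; python3 go.py 0.448 0.0155 0.218 -90
```

```text
t: 15.6
tool_pos: [0.447, 0.0148, 0.218]
orientation: [1.21, 1.206, -1.205]
force: [-0.7, 0.6, -4.4]
opening: 0.0156
t 15.6 pos [0.447  0.0148 0.218 ] jaw -89.9 q [-0.08 -0.29  1.92  0.    1.51  1.49] F [-0.7  0.6 -4.4] op 0.015633018900114704
shift now-frame [-0.      0.001  -0.0007] shift after-turn frame [-0.      0.001  -0.0007] turn rotvec [ 0.0014 -0.     -0.0048]
t: 16.0
tool_pos: [0.4465, 0.0148, 0.2178]
orientation: [1.21, 1.207, -1.205]
force: [0.1, -0.2, -3.9]
opening: 0.0154
t 16.0 pos [0.4465 0.0148 0.2178] jaw -89.9 q [-0.08 -0.29  1.92  0.    1.51  1.49] F [ 0.1 -0.2 -3.9] op 0.015422060644670386
shift now-frame [-0.0002  0.0015 -0.0007] shift after-turn frame [-0.0002  0.0015 -0.0007] turn rotvec [ 0.0014 -0.     -0.0044]
```

```bash
python3 - <<'E'
from h import *
c=cam('side');f=c['frame'].mean(2).astype(int)
print(proj(c,[[.530,.0148,.136],[.592,-.0345,.135],[.592,.0155,.135]]).round(1))
for r in (200,204,208): print(r,list(zip(range(316,360,2),f[r,316:360:2])))
print(f[190:220,323])
w=cam('wrist');g=w['frame'].mean(2).astype(int);print(g[20:130:4,316],g[110,270:370:4])
E
python3 -m inch '[[[0,0,0,0,0,0,0],[0,0,0,0,0,0,0],[0,0,0,0,0,0,0],[0,0,0,0,0,0,0],[0,0,0,0,0,0,0],[0,0,0,0,0,0,0],[0,0,0,0,0,0,0],[0,0,0,0,0,0,0],[0,0,0,0,0,0,0],[0,0,0,0,0,0,0],[0,0,0,0,0,0,0],[0,0,0,0,0,0,0],[0,0,0,0,0,0,0],[0,0,0,0,0,0,0],[0,0,0,0,0,0,0],[0,0,0,0,0,0,0],[0,0,0,0,0,0,0],[0,0,0,0,0,0,0],[0,0,0,0,0,0,0],[0,0,0,0,0,0,0]]]'; python3 go.py 0.448 0.0155 0.218 -90
```

```text
[[325.6 203.2]
 [347.5 210.6]
 [346.1 202.8]]
200 [(316, np.int64(108)), (318, np.int64(107)), (320, np.int64(101)), (322, np.int64(59)), (324, np.int64(83)), (326, np.int64(189)), (328, np.int64(205)), (330, np.int64(204)), (332, np.int64(186)), (334, np.int64(120)), (336, np.int64(137)), (338, np.int64(188)), (340, np.int64(184)), (342, np.int64(174)), (344, np.int64(153)), (346, np.int64(100)), (348, np.int64(79)), (350, np.int64(83)), (352, np.int64(84)), (354, np.int64(84)), (356, np.int64(84)), (358, np.int64(84))]
204 [(316, np.int64(51)), (318, np.int64(55)), (320, np.int64(53)), (322, np.int64(37)), (324, np.int64(47)), (326, np.int64(177)), (328, np.int64(205)), (330, np.int64(202)), (332, np.int64(186)), (334, np.int64(86)), (336, np.int64(108)), (338, np.int64(176)), (340, np.int64(166)), (342, np.int64(155)), (344, np.int64(139)), (346, np.int64(93)), (348, np.int64(79)), (350, np.int64(84)), (352, np.int64(84)), (354, np.int64(87)), (356, np.int64(85)), (358, np.int64(85))]
208 [(316, np.int64(52)), (318, np.int64(50)), (320, np.int64(51)), (322, np.int64(27)), (324, np
[... 392 characters left out ...]
57 193 191 136  73  51  52  51  40  36  28  26  27  13  13
  14  11  22  64 123 171 188 190 190 189 187 188]
[ 49  51 139 144 141 130 132 136 143 143 140 137 136 142 155 152 151 158
 157 157  67  63  58  47  18  30  44  38] [145 145 144  24  20  22  23  26  30  39  48  57  53  41  31  21  23  17
  17  18  98 150 150 151 151]
t: 18.1
tool_pos: [0.4466, 0.0149, 0.2178]
orientation: [1.21, 1.207, -1.205]
force: [0.2, -0.4, -4.7]
opening: 0.0157
t 18.1 pos [0.4466 0.0149 0.2178] jaw -89.9 q [-0.08 -0.29  1.92  0.    1.51  1.49] F [ 0.2 -0.4 -4.7] op 0.01571409694733877
shift now-frame [-0.0002  0.0014 -0.0006] shift after-turn frame [-0.0002  0.0014 -0.0006] turn rotvec [ 0.0014 -0.0001 -0.0044]
```

```bash
python3 -m inch '[[[0,0,0,0,0,0,0],[0,0,0,0,0,0,0],[0,0,0,0,0,0,0],[0,0,0,0,0,0,0],[0,0,0,0,0,0,0],[0,0,0,0,0,0,0],[0,0,0,0,0,0,0],[0,0,0,0,0,0,0],[0,0,0,0,0,0,0],[0,0,0,0,0,0,0]]]'; 
python3 - <<'E'
from h import *
import pickle
c=pickle.load(open('side0.pkl','rb'));w=pickle.load(open('wrist1.pkl','rb'));t=pickle.load(open('top0.pkl','rb'))
a,b=onz(c,(316.3,267.5),.18),onz(c,(347.5,260.5),.18);print('side hook',a,b,np.degrees(np.arctan2(*(a-b)[1::-1])))
g=lambda x,y:((x-360)/3,150+y/3)
a,b=onz(w,g(365,182),.18),onz(w,g(575,243),.18);print('wrist hook',a,b,np.degrees(np.arctan2(*(a-b)[1::-1])),np.hypot(*(a-b)[:2]))
g=lambda x,y:(230+x/4,140+y/4)
a,b=onz(t,g(755,158),.18),onz(t,g(705,128),.18);print('top hook',a,b,np.degrees(np.arctan2(*(a-b)[1::-1])))
print('foot top',onz(t,g(685,222),.01))
E
python3 go.py 0.41 0.015 0.218 -90
```

```text
t: 19.1
tool_pos: [0.4466, 0.0148, 0.2178]
orientation: [1.21, 1.207, -1.205]
force: [-1.1, -0.7, -4.7]
opening: 0.0157
side hook [ 0.497335   -0.36782258  0.18      ] [ 0.56465572 -0.34632022  0.18      ] -162.28642379101595
wrist hook [ 0.49382926 -0.36764751  0.18      ] [ 0.5651284  -0.34242874  0.18      ] -160.5211269959626 0.07562773060718621
top hook [ 0.5052249  -0.36966116  0.18      ] [ 0.56097681 -0.3424035   0.18      ] -153.94553246675392
foot top [ 0.57722975 -0.34997212  0.01      ]
t 19.1 pos [0.4466 0.0148 0.2178] jaw -89.9 q [-0.08 -0.29  1.92  0.    1.51  1.49] F [-1.1 -0.7 -4.7] op 0.015668399198163017
shift now-frame [-0.0003 -0.0366 -0.0002] shift after-turn frame [-0.0002 -0.0366 -0.0002] turn rotvec [ 0.0014 -0.     -0.0044]
```

```bash
python3 -m inch '[[[0,-0.03,0,0,0,0,0],[0,-0.03,0,0,0,0,0],[-0.04,0,0,0,0,0,0],[-0.05,0,0,0,0,0,0],[-0.05,0,0,0,0,0,0],[0,0.0038,0.0432,0,0,0,0],[0,0.0038,0.0432,0,0,0,0],[0,0.0038,0.0432,0,0,0,0],[0,0.0038,0.0432,0,0,0,0],[0,0.0038,0.0432,0,0,0,0],[0,0.0038,0.0432,0,0,0,0],[0,0.0038,0.0432,0,0,0,0],[0,0.0038,0.0432,0,0,0,0],[0,0.0038,0.0432,0,0,0,0],[0,0,0,0,0,0,0]]]'; python3 go.py 0.424 -0.374 0.3 -161
```

```text
t: 20.6
tool_pos: [0.416, -0.3878, 0.3511]
orientation: [1.196, 1.222, -1.21]
force: [0.4, 0.8, -4.4]
opening: 0.0155
t 20.6 pos [ 0.416  -0.3878  0.3511] jaw -89.4 q [-0.84  0.04  1.38 -0.01  1.73  0.72] F [ 0.4  0.8 -4.4] op 0.015462096926698638
shift now-frame [ 0.051   0.0087 -0.0137] shift after-turn frame [ 0.0511 -0.0104 -0.0121] turn rotvec [1.2494 0.0071 0.0099]
```

```bash
python3 -m inch '[[[0,0,0,0.139,0,0,0],[0,0,0,0.139,0,0,0],[0,0,0,0.139,0,0,0],[0,0,0,0.139,0,0,0],[0,0,0,0.139,0,0,0],[0,0,0,0.139,0,0,0],[0,0,0,0.139,0,0,0],[0,0,0,0.139,0,0,0],[0,0,0,0.139,0,0,0],[0.025,-0.006,-0.012,0,0.003,0.004,0],[0.025,-0.005,0,0,0.003,0.004,0],[0,0,0,0,0,0,0]]]'; python3 go.py 0.424 -0.374 0.3 -161
python3 - <<'E'
from h import *
import pickle
f=[]
for n in ['side','wrist']:
    c=cam(n);pickle.dump(c,open(f'h_{n}.pkl','wb'));f.append(c['frame'])
u=np.array([-.9455,-.3256,0]);p=np.array([.572,-.342,0])
print(proj(c,[p+.052*u+[0,0,.185],p+.014*u+[0,0,.18],p+.087*u+[0,0,.202],p+[0,0,.006]]).round(1))
C=np.zeros((600,800,3),np.uint8)
C[:400,:640]=f[1]
C[400:,:500]=cv2.resize(f[0][240:340,230:480],(500,200),interpolation=cv2.INTER_CUBIC)
cv2.imwrite('pics/hang.png',C)
E
```

```text
t: 21.8
tool_pos: [0.4246, -0.3723, 0.2977]
orientation: [2.069, 0.286, -2.079]
force: [0.1, -0.2, -5.2]
opening: 0.0152
t 21.8 pos [ 0.4246 -0.3723  0.2977] jaw -164.3 q [-0.81  0.02  1.49 -0.    1.63  2.06] F [ 0.1 -0.2 -5.2] op 0.015225672493303415
shift now-frame [-0.0023  0.0015  0.001 ] shift after-turn frame [-0.0023  0.0014  0.0011] turn rotvec [-0.0568  0.0051 -0.0002]
[[198.  182.7]
 [156.7 183.8]
 [233.9 185. ]
 [205.9 155.9]]
```

View pics/hang.png

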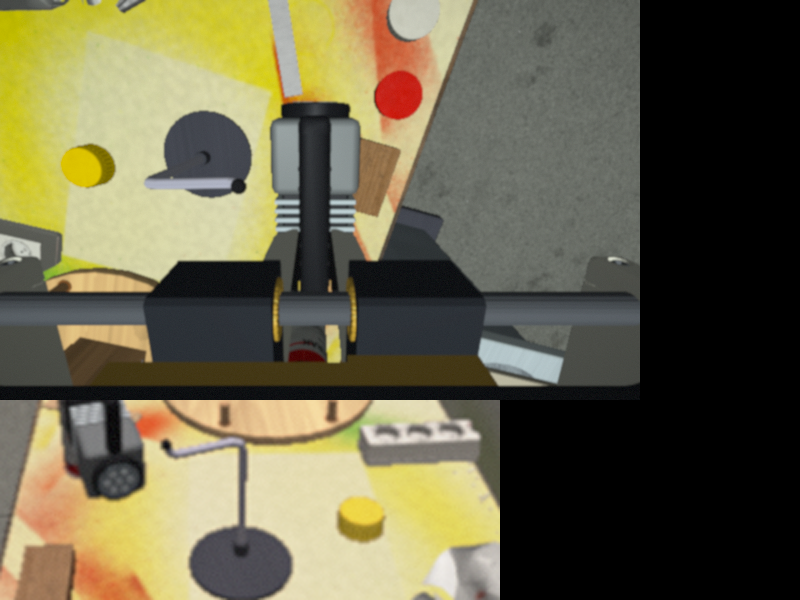

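```bash
python3 - <<'E'
from h import *
import pickle
w=pickle.load(open('h_wrist.pkl','rb'))
f=w['frame'].mean(2).astype(int)
tip=onz(w,(238.5,186.5),.200);a=onz(w,(225,184.5),.183);b=onz(w,(160,183.5),.183);ft=onz(w,(207.5,153.5),.006)
print('tip',tip,'a',a,'b',b,'ang',np.degrees(np.arctan2(*(a-b)[1::-1])),'tip-b ang',np.degrees(np.arctan2(*(tip-b)[1::-1])),'foot',ft,np.hypot(*(tip-ft)[:2]),np.degrees(np.arctan2(*(tip-ft)[1::-1])))
# lamp bezel and handle rows
print(f[98:125:2,316],f[150,264:372:4])
print(f[176:196,200],f[176:196,180],f[176:196,220])
M=R.from_rotvec(telemetry.read_state()['orientation']).as_matrix();T=np.array(telemetry.read_state()['tool_pos'])
print(proj(w,[T+M@[-.001,.0177+d,0] for d in (-.044,0,.044,.054)]).round(1))
E
```

```text
tip [ 0.48624116 -0.36954597  0.2       ] a [ 0.50067208 -0.3630045   0.183     ] b [ 0.5547612  -0.34869169  0.183     ] ang -165.17836406919614 tip-b ang -163.07221234893308 foot [ 0.57042903 -0.34599725  0.006     ] 0.08741933424268421 -164.3728278600565
[141 129  73  57  67  68  69  70  62  26  28  31  42  46] [186 184  97 140 154 154 153 154 152  29  41  55  52  46  40  32  21 142
 148 148 145 143 140 114  92 111 105]
[ 75  89 120 148 168 178 181 181 180 182 184 174 142 103  78  69  70  70
  73  99] [ 69  80 107 138 161 176 181 180 179 181 184 182 180 189 201 204 203 203
 202 199] [ 80 102 135 159 174 181 182 181 180 184 183 168 130  91  73  72  72  70
  71  78]
[[311.8 303.1]
 [311.7 225.4]
 [311.6 134.8]
 [311.5 112.1]]
```

```bash
python3 -m inch '[[[0.02,-0.006,0,0,0.003,0,0],[0.028,0,0,0,0,0,0],[0.02,0,0,0,0,0,0],[0,0,0,0,0,0,0]]]'; python3 go.py 0.4206 -0.3671 0.222 -164.4
```

```text
t: 22.3
tool_pos: [0.4268, -0.3721, 0.2413]
orientation: [2.076, 0.27, -2.059]
force: [0.1, 0.3, -4.6]
opening: 0.0156
t 22.3 pos [ 0.4268 -0.3721  0.2413] jaw -164.2 q [-0.81  0.02  1.59 -0.    1.51  2.06] F [ 0.1  0.3 -4.6] op 0.015620209127193274
shift now-frame [ 0.0192 -0.0069  0.0047] shift after-turn frame [ 0.0193 -0.0065  0.0046] turn rotvec [ 0.0026 -0.0062 -0.0165]
```

```bash
python3 -m inch '[[[0.012,-0.007,0.004,0.002,-0.005,-0.012,0],[0.006,0,0,0,0,0,0],[0,0,0,0,0,0,0]]]'; python3 go.py 0.4206 -0.3671 0.222 -164.4
python3 - <<'E'
from h import *
import pickle
c=cam('side');f=c['frame'];cv2.imwrite('pics/hs.png',cv2.resize(f[225:305,250:370],(720,480),interpolation=cv2.INTER_CUBIC))
s=telemetry.read_state();T=np.array(s['tool_pos']);M=R.from_rotvec(s['orientation']).as_matrix()
print('lamp: handle mid bottom/top of opening, base',proj(c,[T+M@[.0128,.0177,0],T+M@[.0528,.0177,0],T+M@[.114,.0177,0]]).round(1))
u=np.array([-.963,-.269,0]);p=np.array([.5704,-.346,0])
print('hook tip top, bar end', proj(c,[p+.087*u+[0,0,.202],p+.08*u+[0,0,.18],p+[0,0,.18]]).round(1))
E
```

```text
t: 22.6
tool_pos: [0.4222, -0.3683, 0.2273]
orientation: [2.077, 0.275, -2.067]
force: [0.2, -0.1, -4.8]
opening: 0.0153
t 22.6 pos [ 0.4222 -0.3683  0.2273] jaw -164.4 q [-0.81  0.02  1.62 -0.    1.49  2.06] F [ 0.2 -0.1 -4.8] op 0.015272812585579646
shift now-frame [ 0.0052 -0.0016  0.0013] shift after-turn frame [ 0.0053 -0.0016  0.0013] turn rotvec [ 0.0002 -0.0036 -0.0091]
lamp: handle mid bottom/top of opening, base [[281.1 259.6]
 [282.5 275.7]
 [284.5 299. ]]
hook tip top, bar end [[310.9 259.4]
 [314.4 267.5]
 [350.2 260.3]]
```

View pics/hs.png

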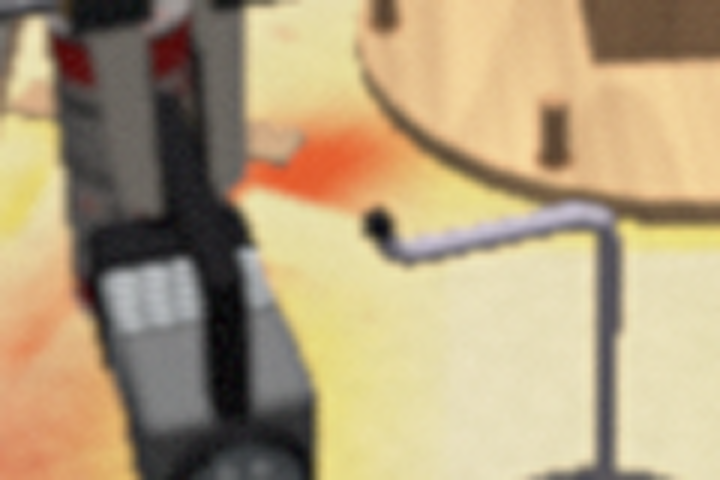

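```bash
python3 -m inch '[[[0.005,-0.0015,0,0,-0.003,-0.008,0],[0,0,-0.013,0,0,0,0],[0,0,-0.013,0,0,0,0],[0,0,0,0,0,0,0]]]'; python3 go.py 0.5149 -0.3407 0.222 -164.4
```

```text
t: 23.05
tool_pos: [0.4499, -0.36, 0.2244]
orientation: [2.078, 0.281, -2.072]
force: [0.6, -0.4, -4.6]
opening: 0.0156
t 23.05 pos [ 0.4499 -0.36    0.2244] jaw -164.4 q [-0.76  0.07  1.58  0.    1.49  2.11] F [ 0.6 -0.4 -4.6] op 0.01558487318453064
shift now-frame [ 0.0026 -0.0012 -0.0678] shift after-turn frame [ 0.0024 -0.0011 -0.0678] turn rotvec [-0.0005 -0.0026 -0.0034]
```

```bash
python3 -m inch '[[[0.003,-0.001,0,0,-0.002,-0.003,0],[0.001,0,-0.012,0,0,0,0],[0.001,0,-0.012,0,0,0,0],[0,0,0,0,0,0,0]]]'; python3 go.py 0.5149 -0.3407 0.222 -164.4
```

```text
t: 23.45
tool_pos: [0.4756, -0.3515, 0.2189]
orientation: [2.076, 0.285, -2.075]
force: [-0.9, -0.1, -3.9]
opening: 0.0157
t 23.45 pos [ 0.4756 -0.3515  0.2189] jaw -164.4 q [-0.72  0.11  1.54  0.    1.49  2.15] F [-0.9 -0.1 -3.9] op 0.015698858746045943
shift now-frame [-0.0031  0.0002 -0.0408] shift after-turn frame [-0.0031  0.0002 -0.0408] turn rotvec [ 0.0007 -0.0005 -0.0001]
```

```bash
python3 -m inch '[[[-0.003,0,0,0,0,0,0],[0,0,-0.013,0,0,0,0],[0,0,-0.013,0,0,0,0],[0,0,-0.012,0,0,0,0],[0,0,0,0,0,0,0]]]'; python3 go.py 0.5149 -0.3407 0.199 -164.4
```

```text
t: 23.95
tool_pos: [0.5158, -0.3403, 0.2223]
orientation: [2.076, 0.285, -2.074]
force: [0.4, -0.7, -4.1]
opening: 0.0152
t 23.95 pos [ 0.5158 -0.3403  0.2223] jaw -164.4 q [-0.67  0.18  1.45  0.    1.5   2.2 ] F [ 0.4 -0.7 -4.1] op 0.015236578325730365
shift now-frame [0.0233 0.0002 0.001 ] shift after-turn frame [0.0233 0.0002 0.0009] turn rotvec [ 0.0007 -0.0009 -0.0003]
```

```bash
python3 -m inch '[[[0.01,0,0,0,0,0,0],[0.008,0,0,0,0,0,0],[0.003,0,0,0,0,0,0],[0,0,0,0,0,0,0]]]'; python3 go.py 0.5149 -0.3407 0.199 -164.4
```

```text
t: 24.35
tool_pos: [0.516, -0.3402, 0.1991]
orientation: [2.076, 0.285, -2.074]
force: [2.0, 0.8, -0.8]
opening: 0.0155
t 24.35 pos [ 0.516  -0.3402  0.1991] jaw -164.3 q [-0.67  0.2   1.48  0.    1.46  2.2 ] F [ 2.   0.8 -0.8] op 0.01552945605460506
shift now-frame [0.0001 0.0002 0.0012] shift after-turn frame [0.0001 0.0002 0.0012] turn rotvec [ 0.0013 -0.0006 -0.0003]
```

```bash
python3 -m inch '[[[0.001,0,0,0,0,0,0],[0,0,0,0,0,0,0.2],[0,0,0,0,0,0,0.25],[0,0,0,0,0,0,0.35],[0,0,0,0,0,0,0.35],[0,0,0,0,0,0,0.35]]]' 10; python3 go.py 0.5149 -0.3407 0.3 -164.4
```

```text
t: 24.95
tool_pos: [0.5166, -0.342, 0.2019]
orientation: [2.078, 0.279, -2.069]
force: [0.4, 0.2, -0.2]
opening: 0.0324
t 24.95 pos [ 0.5166 -0.342   0.2019] jaw -164.4 q [-0.67  0.19  1.48 -0.    1.46  2.2 ] F [ 0.4  0.2 -0.2] op 0.03238042187872509
shift now-frame [-0.0981 -0.0011  0.0009] shift after-turn frame [-0.0981 -0.0017  0.0013] turn rotvec [ 0.0002 -0.0036 -0.0053]
```

```bash
python3 -m inch '[[[-0.01,0,0,0,0,0,0.35],[-0.02,0,0,0,0,0,0.35],[-0.04,0,0,0,0,0,0.35],[-0.05,0,0,0,0,0,0.35],[-0.05,0,0,0,0,0,0.35],[0,0,0,0,0,0,0.35],[0,0,0,0,0,0,0.35]]]'; python3 go.py 0.5149 -0.3407 0.3 -164.4
python3 - <<'E'
from h import *
f=[cam(n)['frame'] for n in ('side','wrist','top')]
C=np.zeros((600,800,3),np.uint8)
C[:300,:400]=cv2.resize(f[0][200:350,250:450],(400,300),interpolation=cv2.INTER_CUBIC)
C[:250,400:]=cv2.resize(f[1],(400,250))
C[300:,:400]=cv2.resize(f[2][130:280,260:460],(400,300),interpolation=cv2.INTER_CUBIC)
C[300:,400:]=cv2.resize(f[0][140:290,250:450],(400,300),interpolation=cv2.INTER_CUBIC)
cv2.imwrite('pics/end.png',C)
E
```

```text
t: 25.65
tool_pos: [0.5147, -0.3404, 0.3808]
orientation: [2.077, 0.28, -2.07]
force: [-0.3, 0.2, -0.6]
opening: 0.0325
t 25.65 pos [ 0.5147 -0.3404  0.3808] jaw -164.4 q [-0.67  0.16  1.19 -0.    1.78  2.2 ] F [-0.3  0.2 -0.6] op 0.03249278237493262
shift now-frame [ 0.0808 -0.      0.0001] shift after-turn frame [ 0.0808  0.0003 -0.0002] turn rotvec [ 0.0002 -0.0028 -0.0044]
```

View pics/end.png

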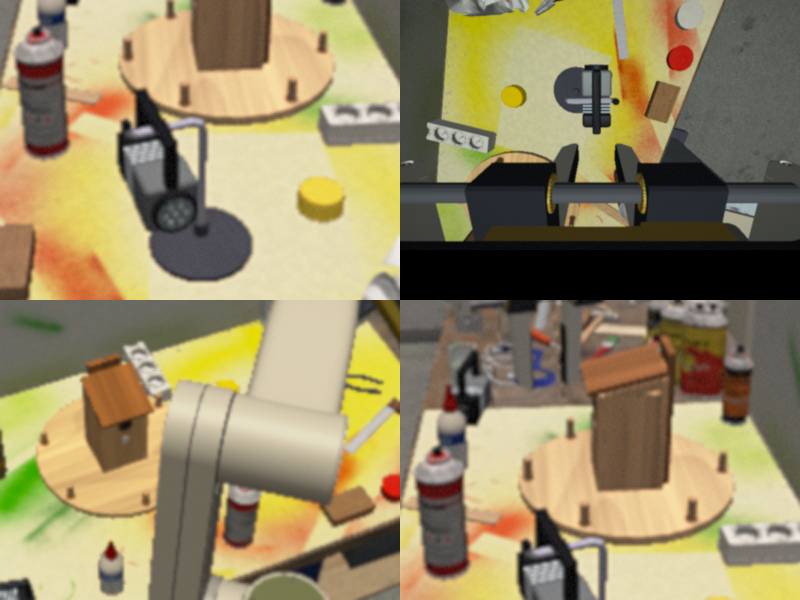

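```bash
cat > mv.py <<'E'
from h import *
a=cam('wrist')['frame'].astype(int);b=cam('wrist')['frame'].astype(int);b=cam('wrist')['frame'].astype(int)
print('diff',np.abs(a-b)[100:240,230:360].mean(),np.abs(a-b)[0:100,100:200].mean())
E
python3 mv.py; python3 -m inch '[[[0,0,0,0,0,0,0.35],[0,0,0,0,0,0,0.35],[0,0,0,0,0,0,0.35],[0,0,0,0,0,0,0.35],[0,0,0,0,0,0,0.35],[0,0,0,0,0,0,0.35],[0,0,0,0,0,0,0.35],[0,0,0,0,0,0,0.35],[0,0,0,0,0,0,0.35],[0,0,0,0,0,0,0.35],[0,0,0,0,0,0,0.35],[0,0,0,0,0,0,0.35],[0,0,0,0,0,0,0.35],[0,0,0,0,0,0,0.35],[0,0,0,0,0,0,0.35],[0,0,0,0,0,0,0.35],[0,0,0,0,0,0,0.35],[0,0,0,0,0,0,0.35],[0,0,0,0,0,0,0.35],[0,0,0,0,0,0,0.35]]]'
python3 mv.py; python3 -m inch '[[[0,0,0,0,0,0,0.35],[0,0,0,0,0,0,0.35],[0,0,0,0,0,0,0.35],[0,0,0,0,0,0,0.35],[0,0,0,0,0,0,0.35],[0,0,0,0,0,0,0.35],[0,0,0,0,0,0,0.35],[0,0,0,0,0,0,0.35],[0,0,0,0,0,0,0.35],[0,0,0,0,0,0,0.35],[0,0,0,0,0,0,0.35],[0,0,0,0,0,0,0.35],[0,0,0,0,0,0,0.35],[0,0,0,0,0,0,0.35],[0,0,0,0,0,0,0.35],[0,0,0,0,0,0,0.35],[0,0,0,0,0,0,0.35],[0,0,0,0,0,0,0.35],[0,0,0,0,0,0,0.35],[0,0,0,0,0,0,0.35]]]'
python3 mv.py
python3 - <<'E'
from h import *
import pickle
a=pickle.load(open('side0.pkl','rb'))['frame'].astype(int);b=cam('side')['frame'].astype(int)
d=np.abs(a-b).mean(2)
for n,(x0,x1,y0,y1) in dict(can_red=(258,286,212,280),cap=(398,424,288,310),sand=(236,270,310,352),olive=(410,428,165,203),glue=(266,285,185,225)).items(): print(n,d[y0:y1,x0:x1].mean().round(1))
E
```

```text
diff 4.214267399267399 4.3602
t: 27.95
tool_pos: [0.5133, -0.3393, 0.3742]
orientation: [2.073, 0.288, -2.081]
force: [-0.9, 0.6, -0.0]
opening: 0.0325
diff 1.1906043956043957 1.1715666666666666
t: 30.1
tool_pos: [0.5133, -0.3394, 0.3742]
orientation: [2.073, 0.288, -2.081]
force: [0.0, 0.7, -0.0]
opening: 0.0324
diff 1.1866849816849816 1.1760333333333333
can_red 3.7
cap 4.2
sand 3.9
olive 3.2
glue 3.8
```

```bash
python3 -c "
from plant import workorder; print(workorder.close_job())"
```

```text
the job is handed in; nothing more can be done
None
```

The job is handed in: the turntable was turned, the patch cured, and the lamp is hanging on the hanger's hook. No verdict was reported.

- **Turntable:** I straddled peg_0 with the fingers and pushed the disc about 128° clockwise. The wrist camera first showed the front 2.3° short, so I pushed a little more. The last estimate was about 1° from square, and the final pictures showed the box still facing the robot.
- **Curing:** I took the farther of the two lamps by its handle. It was held still for about 3.5 s with the lens about 58–62 mm from the wall. By the side camera the beam was about 1–2 mm off the patch centre in height. Sideways I estimated about 1 mm from the measured poses.
- **Hanging:** I slid the lamp in over the hook's tip, lowered it until the hook took the weight, released it and lifted clear. The last picture shows it hanging by the handle, clear of the bench and slightly nose-down. Frame differences after waiting 4 s were at noise level, so it was at rest.
- **Things left alone:** The cans, glue bottle, cap and sanding block look unmoved. Their difference from the first side picture was small and even (about 3–4 grey levels each), with no sign of a shift.

**Disagreements and overruns:**
- The side and wrist cameras differed by about 7 mm in y on the turntable axis. I used the wrist values near the work.
- The top camera's estimate of the hook direction was about 10° off. I used the closer wrist measurement, whose tip distance came out at the stated 87 mm.
- I viewed 15 pictures, five over the budget of 10.

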